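Turn the stop arm round and stack the printer rolls

ROBOT

A 6-joint arm with a two-finger parallel gripper is mounted at the origin on a cart in front of the work surface, level with it; the furniture and walls round the work are solid. World frame = base frame: x ahead of the robot, y to its left, z up, the work surface at z = 0. Lengths are in m, angles in rad, forces in N, time in s.
With the tool pointing down it reaches from about 0.35 to 0.775 m from the base axis. Payload 7.3 kg.
Tool frame: the origin (TCP) lies on the front face of the gripper's body, between the roots of the fingers; the fingertips stand 66 mm ahead of it and the grasp point (between the pads) lies 47 mm ahead of it; z points along the fingers, y is the direction in which the jaws open and shut (so a half turn about z gives the same grasp; the last joint's range is limited). The gripper opens to 92 mm and grips with 3 to 60 N. Pads are 19 mm wide; open, the fingers measure 130 mm over their backs; the gripper's body (75 mm by 190 mm) begins 47 mm behind the grasp point.
Start: joints at [1.163, 0.342, 1.524, -0, 1.275, -0.146], TCP at [0.136, 0.507, 0.292] pointing down, gripper open.
Joint ranges: [-2.53, 2.53], [-0.77, 2.02], [0.04, 2.7], [-1, 4.14], [0.28, 2.66], [-3.11, 3.11]. Speed limits (rad/s): [2.57, 2.57, 3.14, 3.14, 3.14, 3.14].

INTERFACE

Orientations are given as [roll, pitch, yaw] about the fixed x, y, z axes, in that order (R = Rz(yaw) Ry(pitch) Rx(roll)).
In Python, from cell import observe, read_camera, hand_in, search_frame, tip_of gives the robot as it stands. The module is installed in compiled form; this text tells all that it offers.
- The arm moves only by the tool apply_moves, never from a script. Its argument "motion" is a list of rows, each an object with "offset": the shift along the tool's x, y, z in mm, a list of three; "rotation": the turn, a rotation vector about the tool's x, y, z in rad, a list of three. In form: [{"offset": [x, y, z], "rotation": [rx, ry, rz]}, ...]. A call has 1 to 12 rows; each row shifts and turns the pose as measured when the row begins, along the tool's axes as they then stand; what a row does not reach is not made up. A row lasts 1/12 s, in which the tool goes at most 41.7 mm and 7.16 degrees, less where a joint would pass 70% of its speed; a pose out of reach is approached as far as the arm can. A call with a gripper value outside its range is refused whole. "grip" is the closure, from 0 (fully open) to 1 (shut), set as the call begins (left out, the last holds). The fingers move at their own pace and stop on an object; "grip_force" is the grip in N (left out, the last holds). Time passes only in rows, so rows that do not move let the fingers close. It gives the time, the measured TCP pose, the force and the opening at its end, in the units of the state.
- observe(): the state, without advancing time (a new reading comes with each control period).
- read_camera(name): name is "scene" or "top" or "wrist"; returns a dict with "img" (480x640x3 uint8, red, green, blue), "camera_matrix" (3x3 intrinsics, pixels), "R" (3x3) and "t" (3): a world point X has camera coordinates R X + t; the wrist camera has in their place "tool_from_camera" (4x4, takes a point from camera to tool coordinates, whose origin is the TCP and whose axes are the flange's). Camera axes: x right, y down, z forward; pixel columns grow to the right and rows downward; lengths in m; the calibration is good to about 2 mm. The wrist camera is an equidistant fisheye: a pixel r from the principal point sees the ray r / f radians off the axis. A picture is of the moment at which its call begins: read the wrist's pose just before it. There is no depth.
- hand_in(): hands the job in, once; it reports no verdict.
Trained networks look in a picture, given as the dict that the camera call returned (one of the last four; its "shot" number tells which), for a name from the list of things; names that differ only in an ending like _2 or _b are one class to them, and where a whole thing is asked for, a point or a joint stands for the part that bears it (a point fixed in the world has none). Each returns a list of dicts, best first, with "score" (0 to 1); they miss things now and then, are a little off and sometimes report something else, mostly with a low value. They report only what shows in the picture. A call takes as long as a camera call. They do not tell look-alikes from the thing itself.
- search_frame(query, picture): "location" ([x, y, z] in m, in world coordinates, good to about 4 mm: the middle of the surface that is visible of it).
- tip_of(query, picture): "location" ([x, y, z] in m, in world coordinates, good to about 4 mm: a listed point, or the origin of a listed thing).
The state is a dict: "time": time; "qpos": joint angles; "qvel": joint speeds; "joint_efforts": joint torques, N m; "tool_pos": TCP position; "tool_rot": TCP orientation; "contact_force": force on the tool from outside, world axes, zero at the start; "torque": the same for the moment, N m; "opening": finger opening in m.
Only numpy, scipy, OpenCV 4.12 (cv2) and the standard library are available. Lean on these libraries where they do the work, as an engineer would, in place of code of your own. Each camera call takes 0.05 s, during which the arm holds its last target.

TASK

The stop arm of the printer-paper rack sits the wrong way round on its flat-sided pin. Lift it right off the pin, turn it end for end and push it fully home again so that its upright stop plate stands at the open end of the row, and then stack every loose roll in the rack as a pyramid, all lying the way the rails hold them: a full bottom row of three in the seats, the next ones saddled in the gaps on top, and the last, if there is one, at the peak. Leave the bottle and the cup standing.

Things in the scene. Friction and masses are not known exactly. Their poses are not given: they have to be found in the camera images.
- roll_rack: fixed bare-metal rack, base plate 98 x 300 x 10 mm; origin on the worktop under the middle seat. x: the way rolls lie; y: along the row (fixed end plate, 76 mm high, at y = +99 mm; pin with stop arm at the -y end). Turned 0.14 to 0.34 rad clockwise from the robot's axes. Each seat is two round rails, 36 mm apart, 82 mm long, tops at z 21 mm. At each end of a seat a low lug (top at z 26 mm, 11 mm from the roll's end) leaves room above for fingers
- seat_1 (a point): where the middle of a roll lies in bottom seat 1 (at the +y end, by the fixed end plate; a roll lies here already), 44 mm above the worktop; seats are 60 mm apart
- seat_2 (a point): where the middle of a roll lies in bottom seat 2 (in the middle; a roll lies here already), 44 mm above the worktop; seats are 60 mm apart
- seat_3 (a point): where the middle of a roll lies in bottom seat 3 (at the -y end, next to the stop arm; empty at the start), 44 mm above the worktop; seats are 60 mm apart
- saddle_1 (a point): where the middle of a roll lies when saddled in the gap between the rolls of seats 1 and 2, 47 mm higher than the seats
- saddle_2 (a point): the same in the gap between the rolls of seats 2 and 3
- top (a point): where the middle of the last roll lies when saddled on the two rolls of the second layer, 47 mm higher again (138 mm above the worktop)
- pin_foot (a point): foot of the pin, on a pedestal 32 x 46 mm, 30 mm above the worktop, 159 mm from seat 2 toward -y. The pin is 14 (rack x) by 24 mm (rack y), flat-sided, 30 mm high; its last 6 mm are 10 x 20 mm. The arm's hole is 18 x 28 mm: the arm fits only two ways, half a turn apart, with 2 mm of play each side
- stop_place (a point): where point bar_stop belongs when the arm is fitted the right way round: 60 mm from the pin toward the seats (+y of the rack)
- bar_hole (a point): loose steel stop arm, 0.18 kg, balanced at its hole: a bar 38 wide, 22 thick, 115 mm long. This point is the hole's centre at the bar's underside; y runs along the bar to the stop plate, z up. The bar reaches 63 mm on the stop side, 52 mm on the tail side, where a dark block 12 mm high lies across it. It starts on the pin, stop plate pointing away from the seats
- bar_grip (a point): centre of the arm's hole, half-way up the bar (11 mm above its underside): grip here across the 38 mm width, the fingers go down past both sides (20 mm free below the bar); the pin stands up to 8 mm out of the top of the bar
- bar_stop (a point): foot of the upright stop plate (46 mm wide, 6 mm thick, reaching 46 mm above the bar's underside) on the arm, 60 mm along the arm's +y axis from its hole, at underside height
- roll_0_mid (a point): roll of white printer paper with a cardboard core, rigid, 56 mm across and 62 mm long, 0.10 kg; this is its middle and its x axis is the roll's own axis. It lies in seat 2 at the start. Grip it by its two flat ends (62 mm)
- roll_1_mid (a point): roll of white printer paper with a cardboard core, rigid, 56 mm across and 62 mm long, 0.10 kg; this is its middle and its x axis is the roll's own axis. It lies on its round side on the worktop, nearer the robot than the rack; may be absent. Grip it by its two flat ends (62 mm)
- roll_2_mid (a point): roll of white printer paper with a cardboard core, rigid, 56 mm across and 62 mm long, 0.10 kg; this is its middle and its x axis is the roll's own axis. It lies on its round side on the worktop, nearer the robot than the rack; may be absent. Grip it by its two flat ends (62 mm)
- roll_3_mid (a point): roll of white printer paper with a cardboard core, rigid, 56 mm across and 62 mm long, 0.10 kg; this is its middle and its x axis is the roll's own axis. It lies on its round side on the worktop, nearer the robot than the rack; may be absent. Grip it by its two flat ends (62 mm)
- roll_4_mid (a point): roll of white printer paper with a cardboard core, rigid, 56 mm across and 62 mm long, 0.10 kg; this is its middle and its x axis is the roll's own axis. It lies on its round side on the worktop, nearer the robot than the rack; may be absent. Grip it by its two flat ends (62 mm)
- roll_5_mid (a point): roll of white printer paper with a cardboard core, rigid, 56 mm across and 62 mm long, 0.10 kg; this is its middle and its x axis is the roll's own axis. It lies in seat 1 at the start. Grip it by its two flat ends (62 mm)
- bottle: bystander: reagent bottle 62 mm across, 135 mm high, origin under it
- pc_tower: fixed tall desktop computer left of the work, 390 mm high, its right side at y = 126 mm, its front at x = 510 mm: keep wrist and forearm clear of it, and of the taller white analyser further left (front at x = 450 mm, beyond y = 410 mm)
- cup: bystander: lidded sample cup 59 mm across, 66 mm high, origin under it
There are look-alikes about, which are no part of the job. Leave any blue look-alike of the part that bears roll_4_mid alone.

How it is judged:
On the way, in this order (a step that is already met when the one before it is completed fails the run):
1. the stop arm is lifted right off its pin (z of bar_hole in the frame of roll_rack above 0.064 m), for 0.1 s.
2. the stop arm is back on the pin, turned end for end and fully down, its stop plate toward the seats (distance between bar_hole and pin_foot below 0.008 m and horizontal distance between bar_stop and stop_place below 0.02 m and angle between bar_hole's own z axis and vertical below 0.08 rad), for 0.2 s.
3. all rolls present are stacked: seats full, then saddled ((distance between roll_0_mid and seat_1 below 0.01 m or distance between roll_0_mid and seat_2 below 0.01 m or distance between roll_0_mid and seat_3 below 0.01 m or distance between roll_0_mid and saddle_1 below 0.01 m or distance between roll_0_mid and saddle_2 below 0.01 m or distance between roll_0_mid and top below 0.01 m) and angle between the x axis of each of roll_0_mid, roll_1_mid, roll_2_mid, roll_3_mid, roll_4_mid, roll_5_mid and the x axis of roll_rack, either way round below 0.2 rad and (distance between roll_1_mid and seat_1 below 0.01 m or distance between roll_1_mid and seat_2 below 0.01 m or distance between roll_1_mid and seat_3 below 0.01 m or distance between roll_1_mid and saddle_1 below 0.01 m or distance between roll_1_mid and saddle_2 below 0.01 m or distance between roll_1_mid and top below 0.01 m) and (distance between roll_2_mid and seat_1 below 0.01 m or distance between roll_2_mid and seat_2 below 0.01 m or distance between roll_2_mid and seat_3 below 0.01 m or distance between roll_2_mid and saddle_1 below 0.01 m or distance between roll_2_mid and saddle_2 below 0.01 m or distance between roll_2_mid and top below 0.01 m) and (distance between roll_3_mid and seat_1 below 0.01 m or distance between roll_3_mid and seat_2 below 0.01 m or distance between roll_3_mid and seat_3 below 0.01 m or distance between roll_3_mid and saddle_1 below 0.01 m or distance between roll_3_mid and saddle_2 below 0.01 m or distance between roll_3_mid and top below 0.01 m) and (distance between roll_4_mid and seat_1 below 0.01 m or distance between roll_4_mid and seat_2 below 0.01 m or distance between roll_4_mid and seat_3 below 0.01 m or distance between roll_4_mid and saddle_1 below 0.01 m or distance between roll_4_mid and saddle_2 below 0.01 m or distance between roll_4_mid and top below 0.01 m) and (distance between roll_5_mid and seat_1 below 0.01 m or distance between roll_5_mid and seat_2 below 0.01 m or distance between roll_5_mid and seat_3 below 0.01 m or distance between roll_5_mid and saddle_1 below 0.01 m or distance between roll_5_mid and saddle_2 below 0.01 m or distance between roll_5_mid and top below 0.01 m)), for 0.2 s.
At the end, for the whole second after the job is handed in: Stop arm level on the pin, hole within 8 mm of the pin's foot, stop within 20 mm of its place on the seat side; the middle of every roll present within 10 mm of a seat, saddle or the top, axis within 0.2 rad of the rack's x axis; all at rest (all of step 2 and all of step 3 and linear speed of each of roll_0, roll_1, roll_2, roll_3, roll_4, roll_5, stop_arm below 0.02 m/s); the robot touches nothing.
It fails at once if the bottle or the cup is knocked over (angle between any of bottle, cup's own z axis and vertical above 0.7 rad).
Of roll_1, roll_2, roll_3, roll_4 only 3 to 4 are there at a start; the rules pass over those that are not, and their reading is None.
At some moment in a run one of roll_0 may be knocked a few centimetres aside while the robot is not near it.
Once in a run the grip may slacken for a moment while it holds something.
It also fails if it takes over 210 s, if anything falls off the work surface, if the arm or the gripper's body presses on something with over 40 N, if the wrist force passes 120 N, or if a joint passes its speed limit or range.

## Working session

There is one attempt and no reset: what is moved stays moved. The work goes in short steps, Python scripts to look and compute and a tool call to move; the robot and the scene stay as the last step left them, time stands still between calls to the robot, and variables do not carry over. Pictures are saved under pics/ and viewed, and the job is handed in when it is done.

Besides the shell and the picture viewer there is one more tool, called after "Request:" in YAML: its name, and indented under it one key for each argument. apply_moves: Moves the arm, as the interface text tells. Its arguments: {"type":"object","properties":{"motion":{"type":"array"},"grip":{"type":"number"},"grip_force":{"type":"number"}},"required":["motion"]}

```bash
mkdir -p pics; ls; python3 - <<'E'
from cell import observe, read_camera
import cv2
o=observe()
print({k:(v if not hasattr(v,'tolist') else v.tolist()) for k,v in o.items()})
for n in ['scene','top','wrist']:
    p=read_camera(n); cv2.imwrite(f'pics/{n}0.png',p['img'][:,:,::-1]); 
    print(n,{k:(v.tolist() if hasattr(v,'tolist') else v) for k,v in p.items() if k!='img'})
E
```

```text
pics
{'time': 0.0, 'qpos': [1.163008124449651, 0.3427003772640407, 1.5249922036812913, 5.075681060215165e-06, 1.2754119437841922, -0.1460140476589022], 'qvel': [-0.0019502854125217537, -0.002555097755518987, 0.0009505926404949464, 0.00024307241598139857, -0.0008509407335996489, -0.0005968247271734521], 'joint_efforts': [-0.0027134390256833285, -43.12249302864075, -24.421650767326355, 0.07151260273531079, 0.05583080230280757, -0.00013669615327671636], 'tool_pos': [0.13573055726708305, 0.5068384049124262, 0.2915651519551054], 'tool_rot': [-3.1400975766119563, -0.00022477272876764154, 2.87981684963707], 'contact_force': [-0.5648847954989495, 0.0986263474656244, -0.15645544550761892], 'torque': [-0.004690362445275291, 0.020325683286462736, -0.012556727479671482], 'opening': 0.09205690699379415}
scene {'camera_matrix': [[589.4086285659821, 0.0, 316.7431810120396], [0.0, 589.4086285659821, 224.0454545815006], [0.0, 0.0, 1.0]], 'R': [[0.48175749905678356, -0.8761897876437311, 0.014183375176126624], [-0.40773129403209185, -0.2384518505859731, -0.8814169880476782], [0.7756706156413748, 0.4188
[... 299 characters left out ...]
 -0.005903481927149182], [-0.9745338104993412, -0.08649219329132757, -0.20688874472355726], [0.20554150794865705, 0.024300047373319308, -0.9783466646377685]], 't': [-0.057731153999876286, 0.5394345048444765, 1.0483923986716468], 'shot': 2}
wrist {'camera_matrix': [[371.64829954431775, 0.0, 322.9454995688909], [0.0, 371.64829954431775, 242.893215425752], [0.0, 0.0, 1.0]], 'tool_from_camera': [[-0.0005940557946890843, -0.9511062378265496, -0.3088633540340088, 0.08394688557219036], [0.9999998190416841, -0.0005943349152771989, -9.318050048896621e-05, 6.855703922004075e-06], [-9.494372009319029e-05, -0.30886335349703303, 0.9511064187840682, -0.09381989668699237], [0.0, 0.0, 0.0, 1.0]], 'shot': 3}
```

View pics/scene0.png

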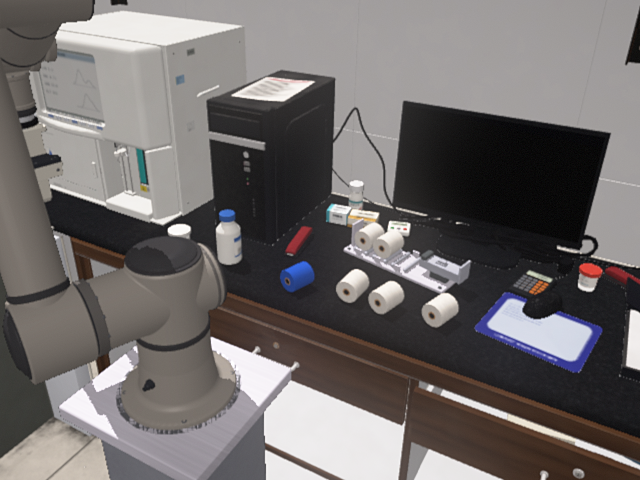

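View pics/top0.png

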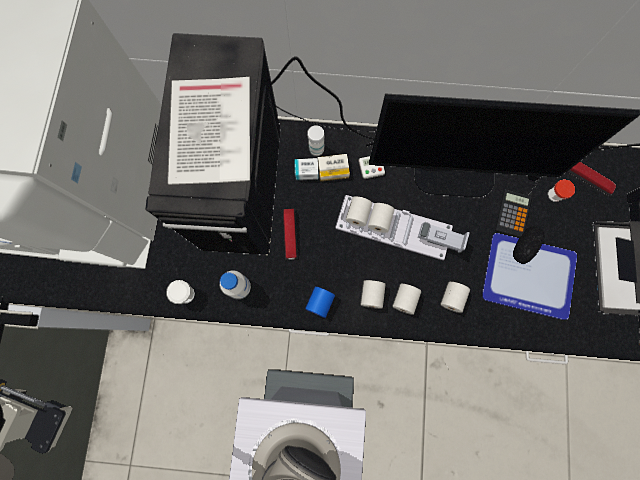

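View pics/wrist0.png

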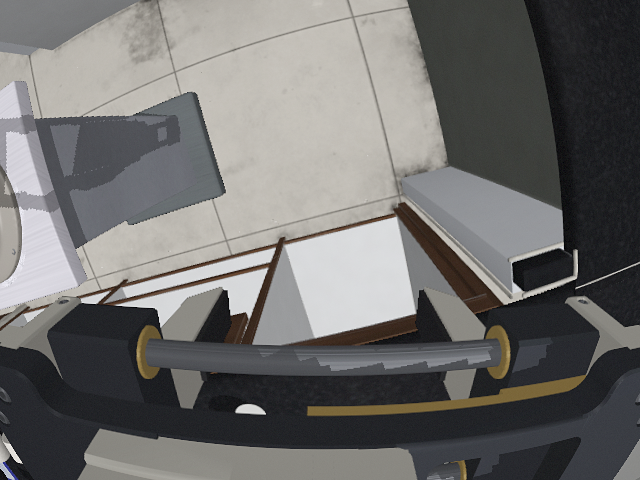

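```bash
python3 - <<'E'
from cell import *
import numpy as np
for n in ['scene','top']:
    p=read_camera(n)
    for q in ['roll_rack','pin_foot','bar_hole','bar_grip','bar_stop','stop_place','seat_1','seat_2','seat_3','saddle_1','saddle_2','roll_0_mid','bottle','cup']:
        print(n,q,[(np.round(d['location'],3).tolist(),round(d['score'],2)) for d in tip_of(q,p)][:8])
E
```

```text
scene roll_rack [([0.634, -0.161, 0.002], 0.93)]
scene pin_foot [([0.603, -0.313, 0.032], 0.82)]
scene bar_hole [([0.6, -0.317, 0.029], 0.93), ([0.446, -0.368, 0.028], 0.4)]
scene bar_grip [([0.604, -0.315, 0.044], 0.95)]
scene bar_stop [([0.587, -0.375, 0.026], 0.58)]
scene stop_place [([0.612, -0.256, 0.026], 0.98), ([0.601, -0.313, 0.033], 0.16)]
scene seat_1 [([0.631, -0.159, 0.045], 0.96), ([0.618, -0.222, 0.044], 0.93), ([0.645, -0.098, 0.043], 0.79), ([0.635, -0.16, 0.046], 0.33)]
scene seat_2 [([0.631, -0.159, 0.045], 0.96), ([0.618, -0.222, 0.044], 0.93), ([0.645, -0.098, 0.043], 0.79), ([0.635, -0.16, 0.046], 0.33)]
scene seat_3 [([0.631, -0.159, 0.045], 0.96), ([0.618, -0.222, 0.044], 0.93), ([0.645, -0.098, 0.043], 0.79), ([0.635, -0.16, 0.046], 0.33)]
scene saddle_1 []
scene saddle_2 []
scene roll_0_mid [([0.634, -0.161, 0.045], 0.73)]
scene bottle [([0.424, 0.195, -0.002], 0.9)]
scene cup [([0.396, 0.331, 0.003], 0.82)]
top roll_rack [([0.635, -0.16, 0.003], 0.73)]
top pin_foot [([0.598, -0.31, 0.03], 0.62)]
top bar_hole [([0.599, -0.316, 0.03], 0.92)]
top bar_grip [([0
[... 155 characters left out ...]
0.98), ([0.632, -0.155, 0.046], 0.79), ([0.642, -0.103, 0.043], 0.62)]
top seat_2 [([0.619, -0.215, 0.047], 0.98), ([0.632, -0.155, 0.046], 0.79), ([0.642, -0.103, 0.043], 0.62)]
top seat_3 [([0.619, -0.215, 0.047], 0.98), ([0.632, -0.155, 0.046], 0.79), ([0.642, -0.103, 0.043], 0.62)]
top saddle_1 [([0.625, -0.186, 0.088], 0.68), ([0.638, -0.134, 0.092], 0.64), ([0.599, -0.315, 0.031], 0.58)]
top saddle_2 [([0.625, -0.186, 0.088], 0.68), ([0.638, -0.134, 0.092], 0.64), ([0.599, -0.315, 0.031], 0.58)]
top roll_0_mid [([0.634, -0.16, 0.041], 0.9)]
top bottle [([0.423, 0.196, 0.003], 0.92), ([0.619, -0.216, 0.044], 0.49), ([0.635, -0.157, 0.045], 0.47)]
top cup [([0.397, 0.334, -0.002], 0.67)]
```

```bash
cat > h.py <<'E'
from cell import *
import numpy as np, json, cv2, sys
from scipy.spatial.transform import Rotation as Ro
SEAT2=np.array([0.633,-0.159]); RY=-0.207
def rows(x,y,z,yaw,n=None,roll=np.pi,start=None,step=38,dr=2):
    o=observe(); p=np.array(o['tool_pos']); R=Ro.from_euler('xyz',o['tool_rot'])
    Rt=Ro.from_euler('xyz',[np.pi,0,yaw]); d=np.array([x,y,z])-p
    rv=(R.inv()*Rt).as_rotvec()
    m=max(1,int(np.ceil(max(np.linalg.norm(d)*1000/step,np.degrees(np.linalg.norm(rv))/6.5))))
    if n: m=max(n,m)
    out=[];Rc=R;rem=None
    for i in range(m):
        off=Rc.inv().apply(d/m)*1000
        out.append({"offset":[round(float(v),1) for v in off],"rotation":[round(float(v),4) for v in rv/m]})
        Rc=Rc*Ro.from_rotvec(rv/m)
    print(m,'rows')
    for k in range(0,m,12): print(json.dumps(out[k:k+12]))
def st():
    o=observe(); print('t',round(o['time'],2),'pos',np.round(o['tool_pos'],4),'rot',np.round(o['tool_rot'],4),'F',np.round(o['contact_force'],1),'T',np.round(o['torque'],2),'op',round(o['opening'],4))
    return o
def ray(p,u,v,o=None,T=None):
    K=np.array(p['camera_matrix'])
    if 'R' in p:
        r=np.array([(u-K[0,2])/K[0,0],(v-K[1,2])/K[1,1],1]); R=np.array(p['R']);t=np.array(p['t'])
        return -R.T@t, R.T@r/np.linalg.norm(r)
    M=np.array(p['tool_from_camera']); dx,dy=(u-K[0,2]),(v-K[1,2]); r=np.hypot(dx,dy); th=r/K[0,0]
    c=np.array([np.sin(th)*dx/max(r,1e-9),np.sin(th)*dy/max(r,1e-9),np.cos(th)])
    Rw=Ro.from_euler('xyz',o['tool_rot']).as_matrix()
    return Rw@M[:3,3]+np.array(o['tool_pos']), Rw@M[:3,:3]@c
def onz(p,u,v,z,o=None):
    c,d=ray(p,u,v,o); return c+d*(z-c[2])/d[2]
def snap(n,name):
    o=observe(); p=read_camera(n); cv2.imwrite(f'pics/{name}.png',p['img'][:,:,::-1]); return o,p
def find(p,qs,k=8):
    for q in qs: print(q,[(np.round(d['location'],4).tolist(),round(d['score'],2)) for d in tip_of(q,p)][:k])
E
python3 - <<'E'
from h import *
p=read_camera('top')
for z in (0.,.05,.1): print(z,onz(p,376,163,z),onz(p,460,175,z), onz(p,414,190,z))
for q in ['roll_1_mid','roll_2_mid']: print(find(p,[q]))
print([(np.round(d['location'],3).tolist(),round(d['score'],2)) for d in search_frame('roll_1_mid',p)])
p=read_camera('scene'); find(p,['roll_1_mid'])
rows(0.42,-0.05,0.32,2.0)
E
```

```text
0.0 [ 8.03089011e-01 -1.44221060e-01  2.22044605e-16] [ 0.78801836 -0.37800554  0.        ] [ 0.73323181 -0.25322294  0.        ]
0.05 [ 0.78164114 -0.13947574  0.05      ] [ 0.76723325 -0.36297903  0.05      ] [ 0.71485606 -0.24368402  0.05      ]
0.1 [ 0.76019327 -0.13473041  0.1       ] [ 0.74644814 -0.34795253  0.1       ] [ 0.69648031 -0.2341451   0.1       ]
roll_1_mid [([0.6346, -0.1593, 0.1351], 0.73)]
None
roll_2_mid [([0.4347, -0.1532, 0.0239], 0.82)]
None
[]
roll_1_mid []
17 rows
[{"offset": [-24.6, -27.3, -1.6], "rotation": [0.0, -0.0, 0.0518]}, {"offset": [-26.0, -26.0, -1.6], "rotation": [0.0, -0.0, 0.0518]}, {"offset": [-27.3, -24.6, -1.6], "rotation": [0.0, -0.0, 0.0518]}, {"offset": [-28.6, -23.2, -1.6], "rotation": [0.0, -0.0, 0.0518]}, {"offset": [-29.7, -21.7, -1.6], "rotation": [0.0, -0.0, 0.0518]}, {"offset": [-30.8, -20.1, -1.6], "rotation": [0.0, -0.0, 0.0518]}, {"offset": [-31.8, -18.5, -1.6], "rotation": [0.0, -0.0, 0.0518]}, {"offset": [-32.7, -16.8, -1.6], "rotation": [0.0, -0.0, 0.0518]}, {"offset": [-33.5, -15.1, -1.6], "rotation": [0.0, -0.0, 0.0518]}, {"offset": [-34.3, -13.4, -1.6], "rotation": [0.0, -0.0, 0.0518]}, {"offset": [-34.9, -11.6, -1.6], "rotation": [0.0, -0.0, 0.0518]}, {"offset": [-35.5, -9.7, -1.6], "rotation": [0.0, -0.0, 0.0518]}]
[{"offset": [-35.9, -7.9, -1.6], "rotation": [0.0, -0.0, 0.0518]}, {"offset": [-36.3, -6.0, -1.6], "rotation": [0.0, -0.0, 0.0518]}, {"offset": [-36.6, -4.1, -1.6], "rotation": [0.0, -0.0, 0.0518]}, {"offset": [-36.7, -2.2, -1.6], "rotation": [0.0, -0.0, 0.0518]}, {"offset": [-36.8, -0.3, -1.6], "rotation": [0.0, -0.0, 0.0518]}]
```

```bash
python3 - <<'E'
from h import *
o,p=snap('top','t1'); o,s=snap('scene','s1')
cv2.imwrite('pics/s1m.png',cv2.resize(s['img'][80:280,340:640,::-1],None,fx=2.6,fy=2.6,interpolation=cv2.INTER_CUBIC))
cv2.imwrite('pics/t1m.png',cv2.resize(p['img'][80:280,330:630,::-1],None,fx=2.6,fy=2.6,interpolation=cv2.INTER_CUBIC))
E
```

Request:
apply_moves:
  motion:
    - {"offset": [-25, -27, -2], "rotation": [0, 0, 0.05]}
    - {"offset": [-26, -26, -2], "rotation": [0, 0, 0.05]}
    - {"offset": [-27, -25, -2], "rotation": [0, 0, 0.05]}
    - {"offset": [-29, -23, -2], "rotation": [0, 0, 0.05]}
    - {"offset": [-30, -22, -2], "rotation": [0, 0, 0.05]}
    - {"offset": [-31, -20, -2], "rotation": [0, 0, 0.05]}
    - {"offset": [-32, -18, -2], "rotation": [0, 0, 0.05]}
    - {"offset": [-33, -17, -2], "rotation": [0, 0, 0.05]}
    - {"offset": [-34, -15, -2], "rotation": [0, 0, 0.05]}
    - {"offset": [-34, -13, -2], "rotation": [0, 0, 0.05]}
    - {"offset": [-35, -12, -2], "rotation": [0, 0, 0.05]}
    - {"offset": [-35, -10, -2], "rotation": [0, 0, 0.05]}

```text
time: 3.05
tool_pos: [0.3417, 0.1023, 0.3165]
tool_rot: [3.135, 0.001, 2.266]
contact_force: [1.5, 0.4, 0.2]
opening: 0.0918
```

View pics/s1m.png

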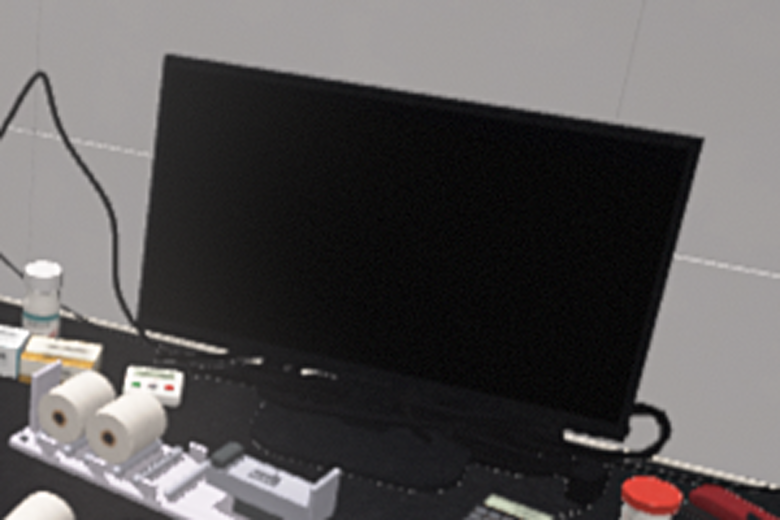

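View pics/t1m.png

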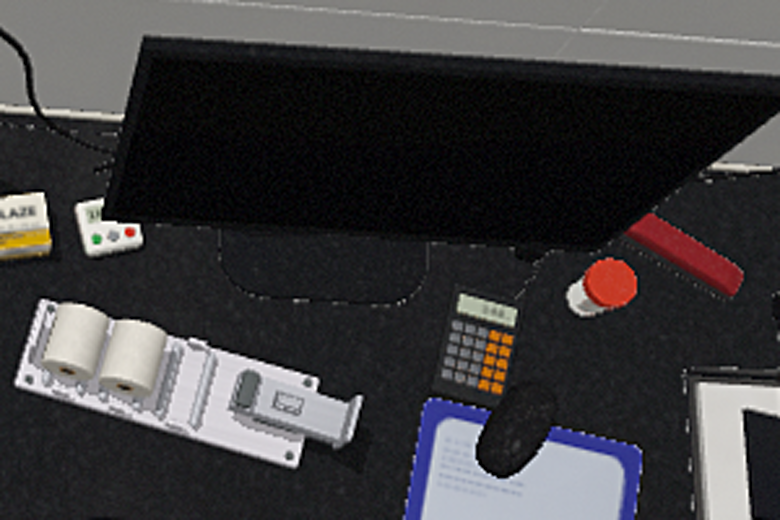

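```bash
python3 - <<'E'
from h import *
rows(0.575,-0.315,0.30,1.364)
E
```

```text
13 rows
[{"offset": [-36.1, -6.8, 1.2], "rotation": [0.0005, -0.0002, 0.0693]}, {"offset": [-36.5, -4.2, 1.3], "rotation": [0.0005, -0.0002, 0.0693]}, {"offset": [-36.7, -1.7, 1.3], "rotation": [0.0005, -0.0002, 0.0693]}, {"offset": [-36.8, 0.8, 1.3], "rotation": [0.0005, -0.0002, 0.0693]}, {"offset": [-36.6, 3.4, 1.3], "rotation": [0.0005, -0.0002, 0.0693]}, {"offset": [-36.3, 5.9, 1.3], "rotation": [0.0005, -0.0002, 0.0693]}, {"offset": [-35.8, 8.4, 1.3], "rotation": [0.0005, -0.0002, 0.0693]}, {"offset": [-35.1, 10.9, 1.3], "rotation": [0.0005, -0.0002, 0.0693]}, {"offset": [-34.3, 13.3, 1.3], "rotation": [0.0005, -0.0002, 0.0693]}, {"offset": [-33.3, 15.6, 1.3], "rotation": [0.0005, -0.0002, 0.0693]}, {"offset": [-32.1, 17.9, 1.3], "rotation": [0.0005, -0.0002, 0.0693]}, {"offset": [-30.8, 20.1, 1.3], "rotation": [0.0005, -0.0002, 0.0693]}]
[{"offset": [-29.3, 22.2, 1.3], "rotation": [0.0005, -0.0002, 0.0693]}]
```

```bash
python3 - <<'E'
from h import *
p=read_camera('top'); s=read_camera('scene')
def tri(a,b):
    c1,d1=ray(s,*a);c2,d2=ray(p,*b)
    A=np.stack([d1,-d2],1); t=np.linalg.lstsq(A,c2-c1,rcond=None)[0]; x=c1+d1*t[0];y=c2+d2*t[1]; print((x+y)/2,np.linalg.norm(x-y))
tri((393,206),(369.6,164)); tri((581.5,246),(559.6,176))
tri((404,101),(386,94.5))
st()
E
```

```text
[ 0.76039174 -0.11874369  0.08853151] 0.0019779636986118694
[ 0.76756549 -0.60081323  0.09801323] 0.003882089249048042
[ 0.78195617 -0.11726472  0.37825306] 0.0032287300376190294
t 3.15 pos [0.3436 0.0999 0.3166] rot [3.1351e+00 2.5000e-03 2.2587e+00] F [-0.3  0.4 -0.1] T [-0.08  0.01  0.02] op 0.0918
```

Request:
apply_moves:
  motion:
    - {"offset": [-36, -7, 1], "rotation": [0, 0, 0.07]}
    - {"offset": [-36, -4, 1], "rotation": [0, 0, 0.07]}
    - {"offset": [-37, -2, 1], "rotation": [0, 0, 0.07]}
    - {"offset": [-37, 1, 1], "rotation": [0, 0, 0.07]}
    - {"offset": [-37, 3, 1], "rotation": [0, 0, 0.07]}
    - {"offset": [-36, 6, 1], "rotation": [0, 0, 0.07]}
    - {"offset": [-36, 8, 1], "rotation": [0, 0, 0.07]}
    - {"offset": [-35, 11, 1], "rotation": [0, 0, 0.07]}
    - {"offset": [-34, 13, 1], "rotation": [0, 0, 0.07]}
    - {"offset": [-33, 16, 1], "rotation": [0, 0, 0.07]}
    - {"offset": [-32, 18, 1], "rotation": [0, 0, 0.07]}
    - {"offset": [-31, 20, 1], "rotation": [0, 0, 0.07]}

```text
time: 4.15
tool_pos: [0.558, -0.2929, 0.3037]
tool_rot: [3.134, -0.011, 1.399]
contact_force: [0.6, 0.4, 0.4]
opening: 0.0917
```

```bash
python3 - <<'E'
from h import *
st()
o,p=snap('wrist','w1')
qs=['pin_foot','bar_hole','bar_grip','bar_stop','stop_place','seat_2','roll_rack','roll_1_mid','saddle_2']
find(p,qs)
rows(0.600,-0.315,0.20,1.364)
E
```

```text
t 4.15 pos [ 0.558  -0.2929  0.3037] rot [ 3.1343 -0.0106  1.3988] F [0.6 0.4 0.4] T [-0.1   0.07 -0.01] op 0.0917
pin_foot [([0.6, -0.3094, 0.0292], 0.9)]
bar_hole [([0.5999, -0.3138, 0.03], 0.85), ([0.635, -0.1594, 0.0424], 0.22)]
bar_grip [([0.6006, -0.3098, 0.0419], 0.86)]
bar_stop [([0.5848, -0.3712, 0.0323], 0.63)]
stop_place [([0.6107, -0.2543, 0.0297], 0.7)]
seat_2 [([0.6233, -0.2202, 0.0433], 0.94)]
roll_rack []
roll_1_mid [([0.6241, -0.1873, 0.0885], 0.58)]
saddle_2 [([0.6419, -0.1323, 0.09], 0.9), ([0.6236, -0.1849, 0.0885], 0.8)]
4 rows
[{"offset": [-4.3, 11.4, 26.3], "rotation": [0.0021, -0.0025, 0.0097]}, {"offset": [-4.1, 11.5, 26.3], "rotation": [0.0021, -0.0025, 0.0097]}, {"offset": [-3.9, 11.6, 26.3], "rotation": [0.0021, -0.0025, 0.0097]}, {"offset": [-3.8, 11.7, 26.2], "rotation": [0.0021, -0.0025, 0.0097]}]
```

View pics/w1.png

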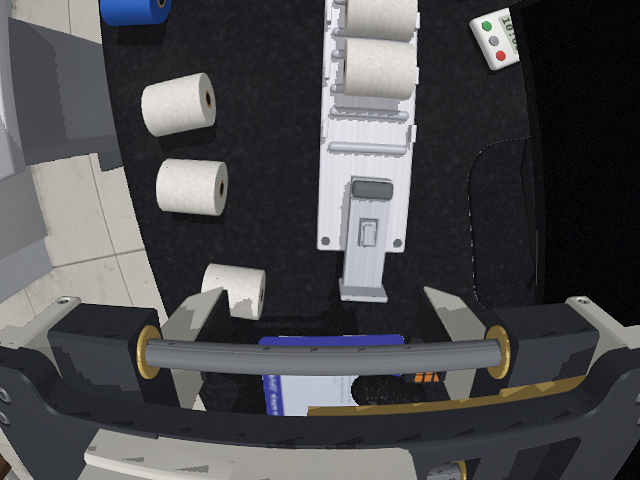

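Request:
apply_moves:
  motion:
    - {"offset": [-4, 11, 26], "rotation": [0.002, -0.0025, 0.009]}
    - {"offset": [-4, 11.5, 26], "rotation": [0.002, -0.0025, 0.009]}
    - {"offset": [-4, 11.6, 26], "rotation": [0.002, -0.0025, 0.01]}
    - {"offset": [-4, 11.7, 26], "rotation": [0.002, -0.0025, 0.01]}
    - {"offset": [0, 0, 0], "rotation": [0, 0, 0]}

```text
time: 5.07
tool_pos: [0.6022, -0.3127, 0.2048]
tool_rot: [3.131, 0.005, 1.368]
contact_force: [-0.4, 1.2, -1.1]
opening: 0.0917
```

```bash
python3 - <<'E'
from h import *
st()
o,p=snap('wrist','w2')
qs=['pin_foot','bar_hole','bar_grip','bar_stop','stop_place','seat_2','roll_0_mid','saddle_2']
find(p,qs)
cv2.imwrite('pics/w2z.png',cv2.resize(p['img'][60:340,240:520,::-1],None,fx=2.1,fy=2.1,interpolation=cv2.INTER_CUBIC))
E
```

```text
t 5.07 pos [ 0.6022 -0.3127  0.2048] rot [3.1309 0.0049 1.3676] F [-0.4  1.2 -1.1] T [-0.03  0.19 -0.03] op 0.0917
pin_foot [([0.5983, -0.3138, 0.0307], 0.92), ([0.4481, -0.3659, 0.0255], 0.49)]
bar_hole [([0.5987, -0.3159, 0.0308], 0.7), ([0.4342, -0.156, 0.0265], 0.3)]
bar_grip [([0.5989, -0.3075, 0.0401], 0.71)]
bar_stop [([0.584, -0.3713, 0.0301], 0.75)]
stop_place [([0.6141, -0.2557, 0.0297], 0.95)]
seat_2 [([0.6226, -0.2225, 0.0444], 0.92)]
roll_0_mid [([0.6372, -0.1611, 0.0429], 0.84)]
saddle_2 [([0.6275, -0.1877, 0.0867], 0.97), ([0.438, -0.1533, 0.0243], 0.75)]
```

View pics/w2z.png

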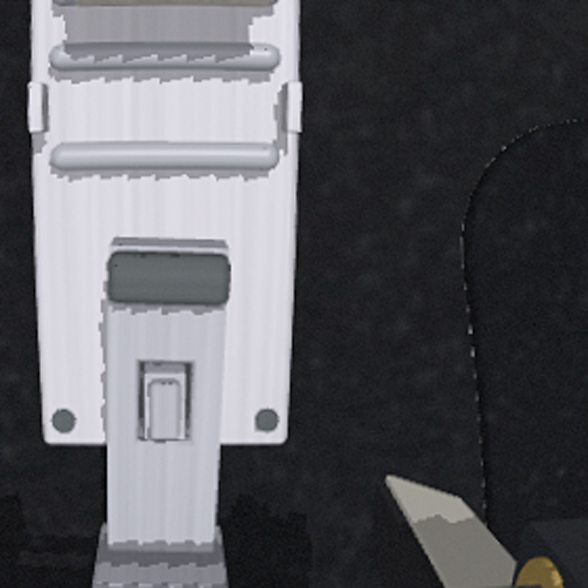

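```bash
python3 - <<'E'
from h import *
o=observe(); p=read_camera('wrist')
def z(u,v): return 240+u/2.1,60+v/2.1
f=lambda u,v,h: onz(p,*z(u,v),h,o)[:2]
print('pintop',f(164,409,.060),'hole',f(164.5,400.5,.052))
a,b=f(64,420,.011),f(267,420,.011); print('screws',a,b,(a+b)/2,np.arctan2(*(b-a)[::-1]),np.linalg.norm(b-a))
a,b=f(50,157,.021),f(278,157,.021); print('rail',a,b,(a+b)/2,np.arctan2(*(b-a)[::-1]),np.linalg.norm(b-a))
a,b=f(52,58,.021),f(278,58,.021); print('rail',a,b,(a+b)/2,np.arctan2(*(b-a)[::-1]),np.linalg.norm(b-a))
a,b=f(108,400,.052),f(224,400,.052); print('bar',a,b,(a+b)/2,np.arctan2(*(b-a)[::-1]),np.linalg.norm(b-a))
a,b=f(108,310,.052),f(108,545,.052); print('barL',np.arctan2(-(a-b)[0],(a-b)[1]))
a,b=f(227,310,.052),f(219,545,.052); print('barR',np.arctan2(-(a-b)[0],(a-b)[1]))
E
```

```text
pintop [ 0.60140543 -0.31939521] hole [ 0.60166396 -0.31928841]
screws [ 0.55735777 -0.33343292] [ 0.63794123 -0.35071586] [ 0.5976495  -0.34207439] -0.21127194977470592 0.08241597888375014
rail [ 0.5783124  -0.23047527] [ 0.65893793 -0.24742236] [ 0.61862516 -0.23894882] -0.20717900813711404 0.08238737287355442
rail [ 0.5868497  -0.19521283] [ 0.66590885 -0.21168562] [ 0.62637927 -0.20344923] -0.20542118090217118 0.08075706214347352
bar [ 0.58266372 -0.31504462] [ 0.62177498 -0.32341815] [ 0.60221935 -0.31923138] -0.21091109896492136 0.03999758437053455
barL -0.23415253689772578
barR -0.2135435671339609
```

```bash
python3 - <<'E'
from h import *
rows(0.6015,-0.319,0.12,1.362)
E
```

```text
3 rows
[{"offset": [-1.5, -0.6, 30.5], "rotation": [0.0064, 0.0028, 0.0017]}, {"offset": [-1.6, -0.4, 30.5], "rotation": [0.0064, 0.0028, 0.0017]}, {"offset": [-1.7, -0.2, 30.5], "rotation": [0.0064, 0.0028, 0.0017]}]
```

Request:
apply_moves:
  motion:
    - {"offset": [-1.5, -0.5, 28], "rotation": [0.006, 0.003, 0.002]}
    - {"offset": [-1.6, -0.4, 28], "rotation": [0.006, 0.003, 0.002]}
    - {"offset": [-1.7, -0.2, 28], "rotation": [0.006, 0.003, 0.002]}
    - {"offset": [0, 0, 0], "rotation": [0, 0, 0]}
    - {"offset": [0, 0, 0], "rotation": [0, 0, 0]}

```text
time: 5.98
tool_pos: [0.6031, -0.3203, 0.1305]
tool_rot: [3.132, 0.002, 1.361]
contact_force: [0.2, 0.1, 0.8]
opening: 0.0917
```

```bash
python3 - <<'E'
from h import *
st()
o,p=snap('wrist','w3')
find(p,['pin_foot','bar_hole','bar_grip','bar_stop'])
rows(0.6015,-0.319,0.088,1.362)
E
```

```text
t 5.98 pos [ 0.6031 -0.3203  0.1305] rot [3.1321e+00 2.4000e-03 1.3610e+00] F [0.2 0.1 0.8] T [-0.1   0.08 -0.02] op 0.0917
pin_foot [([0.5985, -0.3137, 0.0287], 0.59)]
bar_hole [([0.5986, -0.3131, 0.0293], 0.91)]
bar_grip [([0.4305, -0.2393, 0.0271], 0.37)]
bar_stop [([0.5858, -0.3692, 0.0293], 0.65)]
2 rows
[{"offset": [0.6, -1.5, 22.0], "rotation": [0.0061, 0.0018, -0.0004]}, {"offset": [0.5, -1.4, 22.0], "rotation": [0.0061, 0.0018, -0.0004]}]
```

View pics/w3.png

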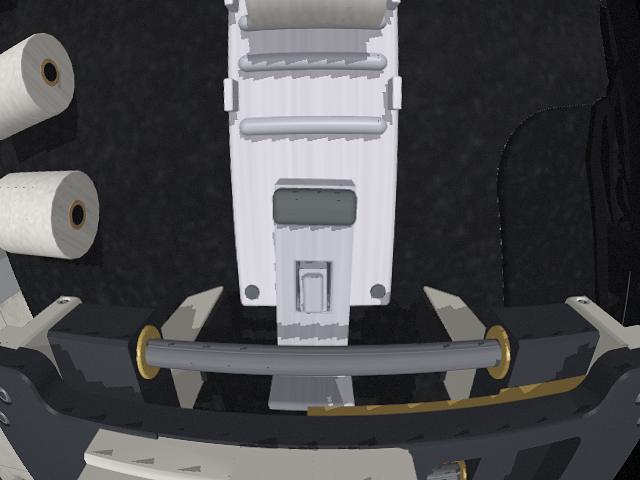

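```bash
python3 - <<'E'
from h import *
o=st(); p=read_camera('wrist')
print(onz(p,313,290,.060,o), onz(p,313,288,.052,o))
print(onz(p,252,291.5,.010,o),onz(p,377.5,291,.010,o))
for u in (241,386): print(onz(p,u,126,.021,o), onz(p,u,62,.021,o))
E
```

```text
t 6.23 pos [ 0.6037 -0.3205  0.1321] rot [3.1293 0.0036 1.3612] F [-0.2 -0.5  0.7] T [-0.08  0.04 -0.02] op 0.0917
[ 0.60116559 -0.31408943  0.06      ] [ 0.60048473 -0.31666959  0.052     ]
[ 0.55631012 -0.33014531  0.01      ] [ 0.63589528 -0.34705589  0.01      ]
[ 0.57897839 -0.22833888  0.021     ] [ 0.58687835 -0.19316707  0.021     ]
[ 0.65662495 -0.24533683  0.021     ] [ 0.66383244 -0.21008709  0.021     ]
```

```bash
python3 - <<'E'
from h import *
st();rows(0.601,-0.316,0.088,1.362,n=4)
E
```

```text
t 6.28 pos [ 0.6037 -0.3204  0.132 ] rot [3.1295 0.0036 1.3613] F [-0.2 -0.1  0.2] T [-0.11  0.03 -0.01] op 0.0914
4 rows
[{"offset": [1.0, -1.0, 11.0], "rotation": [0.003, 0.0009, -0.0002]}, {"offset": [1.0, -1.0, 11.0], "rotation": [0.003, 0.0009, -0.0002]}, {"offset": [1.0, -0.9, 11.0], "rotation": [0.003, 0.0009, -0.0002]}, {"offset": [1.0, -0.9, 11.0], "rotation": [0.003, 0.0009, -0.0002]}]
```

Request:
apply_moves:
  motion:
    - {"offset": [1, -1, 11], "rotation": [0.004, 0.001, 0]}
    - {"offset": [1, -1, 11], "rotation": [0.004, 0.001, 0]}
    - {"offset": [1, -1, 11], "rotation": [0.004, 0.001, 0]}
    - {"offset": [1, -1, 11], "rotation": [0.004, 0.001, 0]}
    - {"offset": [0, 0, 0], "rotation": [0, 0, 0]}

```text
time: 6.7
tool_pos: [0.6012, -0.3155, 0.0861]
tool_rot: [-3.14, 0.001, 1.362]
contact_force: [-1.2, 0.4, 0.4]
opening: 0.0919
```

```bash
python3 - <<'E'
from h import *
st();rows(0.601,-0.316,0.088,1.362)
E
```

```text
t 6.7 pos [ 0.6012 -0.3155  0.0861] rot [-3.1398e+00  7.0000e-04  1.3617e+00] F [-1.2  0.4  0.4] T [-0.05  0.07 -0.  ] op 0.0919
1 rows
[{"offset": [-0.5, -0.1, -1.9], "rotation": [-0.0018, 0.0007, -0.0003]}]
```

Excellent pose. Close the grip.

Request:
apply_moves:
  motion:
    - {"offset": [0, 0, -1], "rotation": [0, 0, 0]}
    - {"offset": [0, 0, 0], "rotation": [0, 0, 0]}
    - {"offset": [0, 0, 0], "rotation": [0, 0, 0]}
    - {"offset": [0, 0, 0], "rotation": [0, 0, 0]}
    - {"offset": [0, 0, 0], "rotation": [0, 0, 0]}
    - {"offset": [0, 0, 0], "rotation": [0, 0, 0]}
  grip: 0.75
  grip_force: 40

```text
time: 7.2
tool_pos: [0.6012, -0.3154, 0.0861]
tool_rot: [-3.138, 0.0, 1.362]
contact_force: [0.7, 0.2, 0.4]
opening: 0.0565
```

```bash
python3 - <<'E'
from h import *
st()
E
```

```text
t 7.2 pos [ 0.6012 -0.3154  0.0861] rot [-3.1384e+00  1.0000e-04  1.3617e+00] F [0.7 0.2 0.4] T [-0.14  0.13 -0.09] op 0.0565
```

Request:
apply_moves:
  motion:
    - {"offset": [0, 0, 0], "rotation": [0, 0, 0]}
    - {"offset": [0, 0, 0], "rotation": [0, 0, 0]}
    - {"offset": [0, 0, 0], "rotation": [0, 0, 0]}
    - {"offset": [0, 0, 0], "rotation": [0, 0, 0]}
    - {"offset": [0, 0, 0], "rotation": [0, 0, 0]}
    - {"offset": [0, 0, 0], "rotation": [0, 0, 0]}

```text
time: 7.7
tool_pos: [0.6014, -0.3157, 0.0869]
tool_rot: [-3.14, 0.001, 1.362]
contact_force: [-0.3, 0.2, 0.3]
opening: 0.0377
```

```bash
python3 - <<'E'
from h import *
st()
E
```

```text
t 7.7 pos [ 0.6014 -0.3157  0.0869] rot [-3.1397e+00  7.0000e-04  1.3616e+00] F [-0.3  0.2  0.3] T [-0.1  -0.    0.01] op 0.0377
```

Request:
apply_moves:
  motion:
    - {"offset": [0, 0, -3], "rotation": [0, 0, 0]}
    - {"offset": [0, 0, -5], "rotation": [0, 0, 0]}
    - {"offset": [0, 0, -8], "rotation": [0, 0, 0]}
    - {"offset": [0, 0, -8], "rotation": [0, 0, 0]}
    - {"offset": [0, 0, -8], "rotation": [0, 0, 0]}
    - {"offset": [0, 0, -8], "rotation": [0, 0, 0]}
    - {"offset": [0, 0, -8], "rotation": [0, 0, 0]}
    - {"offset": [0, 0, -8], "rotation": [0, 0, 0]}
    - {"offset": [0, 0, 0], "rotation": [0, 0, 0]}
    - {"offset": [0, 0, 0], "rotation": [0, 0, 0]}
  grip: 1.0
  grip_force: 50

```text
time: 8.53
tool_pos: [0.6016, -0.3157, 0.1502]
tool_rot: [-3.141, 0.001, 1.362]
contact_force: [0.3, 0.3, -2.5]
opening: 0.0377
```

```bash
python3 - <<'E'
from h import *
st()
o,p=snap('wrist','w4')
E
```

```text
t 8.53 pos [ 0.6016 -0.3157  0.1502] rot [-3.1407e+00  1.1000e-03  1.3617e+00] F [ 0.3  0.3 -2.5] T [-0.13  0.07 -0.02] op 0.0377
```

View pics/w4.png

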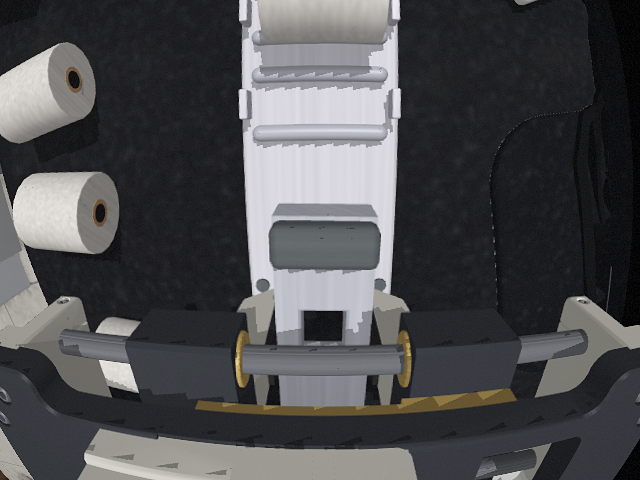

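```bash
python3 - <<'E'
from h import *
o=observe();p=read_camera('wrist')
cv2.imwrite('pics/w4z.png',cv2.resize(p['img'][200:420,230:430,::-1],None,fx=2.7,fy=2.7,interpolation=cv2.INTER_CUBIC))
oo={'tool_rot':[0,0,0],'tool_pos':[0,0,0]}
for u,v in [(303,310),(347,310),(272,310),(376,310)]: print(onz(p,u,v,.035,oo)*1000)
E
```

```text
[14.70229171 -7.61778705 35.        ]
[14.68032446  9.6383529  35.        ]
[ 14.54893955 -19.88819044  35.        ]
[14.51170188 21.13602    35.        ]
```

View pics/w4z.png

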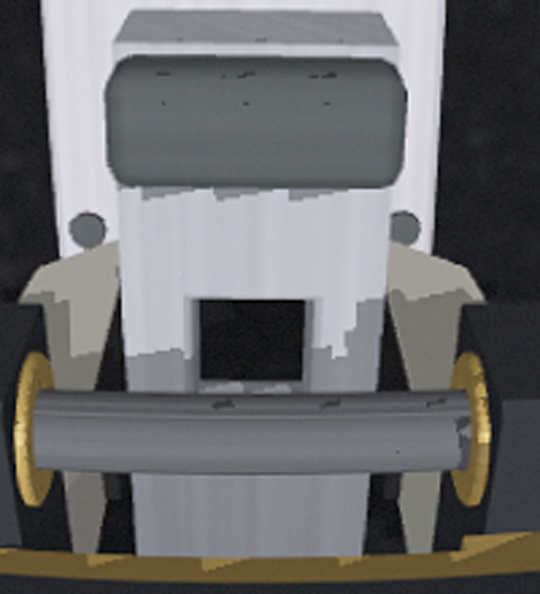

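Request:
apply_moves:
  motion:
    - {"offset": [0, 0, 0], "rotation": [0, 0, 0.06]}
    - {"offset": [0, 0, 0], "rotation": [0, 0, 0.1]}
    - {"offset": [0, 0, 0], "rotation": [0, 0, 0.1]}
    - {"offset": [0, 0, 0], "rotation": [0, 0, 0.1]}
    - {"offset": [0, 0, 0], "rotation": [0, 0, 0.1]}
    - {"offset": [0, 0, 0], "rotation": [0, 0, 0.1]}
    - {"offset": [0, 0, 0], "rotation": [0, 0, 0.1]}
    - {"offset": [0, 0, 0], "rotation": [0, 0, 0.1]}
    - {"offset": [0, 0, 0], "rotation": [0, 0, 0.1]}
    - {"offset": [0, 0, 0], "rotation": [0, 0, 0.1]}
    - {"offset": [0, 0, 0], "rotation": [0, 0, 0.1]}
    - {"offset": [0, 0, 0], "rotation": [0, 0, 0.1]}

```text
time: 9.63
tool_pos: [0.5983, -0.3135, 0.1401]
tool_rot: [-3.131, 0.014, 0.148]
contact_force: [0.3, 0.6, -1.4]
opening: 0.0378
```

Request:
apply_moves:
  motion:
    - {"offset": [0, 0, 0], "rotation": [0, 0, 0.1]}
    - {"offset": [0, 0, 0], "rotation": [0, 0, 0.1]}
    - {"offset": [0, 0, 0], "rotation": [0, 0, 0.1]}
    - {"offset": [0, 0, 0], "rotation": [0, 0, 0.1]}
    - {"offset": [0, 0, 0], "rotation": [0, 0, 0.1]}
    - {"offset": [0, 0, 0], "rotation": [0, 0, 0.1]}
    - {"offset": [0, 0, 0], "rotation": [0, 0, 0.1]}
    - {"offset": [0, 0, 0], "rotation": [0, 0, 0.1]}
    - {"offset": [0, 0, 0], "rotation": [0, 0, 0.1]}
    - {"offset": [0, 0, 0], "rotation": [0, 0, 0.1]}
    - {"offset": [0, 0, 0], "rotation": [0, 0, 0.1]}
    - {"offset": [0, 0, 0], "rotation": [0, 0, 0.1]}

```text
time: 10.63
tool_pos: [0.5947, -0.3112, 0.1295]
tool_rot: [3.123, 0.03, -1.115]
contact_force: [0.3, 0.2, -2.0]
opening: 0.0378
```

```bash
python3 - <<'E'
from h import *
o=st(); print(np.round(o['qpos'],3))
rows(0.6012,-0.3157,0.15,-1.78)
E
```

```text
t 10.63 pos [ 0.5947 -0.3112  0.1295] rot [ 3.1229  0.0301 -1.115 ] F [ 0.3  0.2 -2. ] T [0.01 0.13 0.02] op 0.0378
[-5.960e-01  7.700e-01  1.242e+00 -1.000e-03  1.165e+00  2.090e+00]
6 rows
[{"offset": [1.0, -0.6, -3.5], "rotation": [0.0047, 0.0038, 0.1109]}, {"offset": [1.0, -0.7, -3.5], "rotation": [0.0047, 0.0038, 0.1109]}, {"offset": [0.9, -0.8, -3.4], "rotation": [0.0047, 0.0038, 0.1109]}, {"offset": [0.8, -0.9, -3.4], "rotation": [0.0047, 0.0038, 0.1109]}, {"offset": [0.7, -1.0, -3.4], "rotation": [0.0047, 0.0038, 0.1109]}, {"offset": [0.6, -1.1, -3.4], "rotation": [0.0047, 0.0038, 0.1109]}]
```

Request:
apply_moves:
  motion:
    - {"offset": [1, -0.6, -4], "rotation": [0.005, 0.004, 0.11]}
    - {"offset": [1, -0.7, -4], "rotation": [0.005, 0.004, 0.11]}
    - {"offset": [0.9, -0.8, -4], "rotation": [0.005, 0.004, 0.11]}
    - {"offset": [0.8, -0.9, -4], "rotation": [0.005, 0.004, 0.11]}
    - {"offset": [0.7, -1, -4], "rotation": [0.005, 0.004, 0.11]}
    - {"offset": [0.6, -1, -4], "rotation": [0.005, 0.004, 0.11]}
    - {"offset": [0, 0, 0], "rotation": [0, 0, 0]}

```text
time: 11.22
tool_pos: [0.599, -0.3145, 0.1475]
tool_rot: [3.134, 0.003, -1.813]
contact_force: [-1.2, -0.4, -1.9]
opening: 0.0376
```

```bash
python3 - <<'E'
from h import *
o=st(); print(np.round(o['qpos'],3))
rows(0.6012,-0.3157,0.14,-1.778)
E
```

```text
t 11.22 pos [ 0.599  -0.3145  0.1475] rot [ 3.1342e+00  2.8000e-03 -1.8130e+00] F [-1.2 -0.4 -1.9] T [0.06 0.07 0.02] op 0.0376
[-0.597  0.748  1.232  0.     1.169  2.787]
1 rows
[{"offset": [0.6, -2.5, 7.5], "rotation": [0.0073, 0.0029, -0.0349]}]
```

Request:
apply_moves:
  motion:
    - {"offset": [0.6, -2, 4], "rotation": [0.007, 0.003, -0.034]}
    - {"offset": [0, 0, 0], "rotation": [0, 0, 0]}
    - {"offset": [0, 0, 0], "rotation": [0, 0, 0]}

```text
time: 11.47
tool_pos: [0.6001, -0.3151, 0.1417]
tool_rot: [3.138, 0.001, -1.77]
contact_force: [1.1, -0.8, -2.1]
opening: 0.0377
```

```bash
python3 - <<'E'
from h import *
o=st();
o,p=snap('wrist','w5'); snap('scene','s5')
find(p,['pin_foot','stop_place','bar_stop','bar_hole'])
rows(0.6012,-0.3157,0.118,-1.778)
E
```

```text
t 11.47 pos [ 0.6001 -0.3151  0.1417] rot [ 3.1384e+00  1.2000e-03 -1.7701e+00] F [ 1.1 -0.8 -2.1] T [0.04 0.13 0.02] op 0.0377
pin_foot []
stop_place [([0.6131, -0.257, 0.0311], 0.76), ([0.4333, -0.2413, 0.0265], 0.72)]
bar_stop [([0.61, -0.2568, 0.0848], 0.9)]
bar_hole [([0.5947, -0.317, 0.0878], 0.62)]
1 rows
[{"offset": [0.3, -0.9, 24.3], "rotation": [0.002, 0.0007, 0.0063]}]
```

View pics/w5.png

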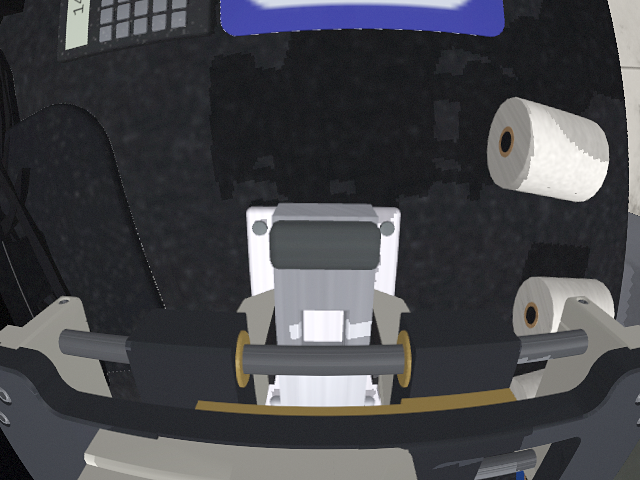

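```bash
python3 - <<'E'
from h import *
o=st();p=read_camera('wrist')
a=onz(p,260,228,.010,o);b=onz(p,387,229,.010,o);print(a,b,(a+b)/2, (a+b)[:2]/2+0.0245*np.array([.2065,.978]))
rows(0.6012,-0.3160,0.122,-1.778)
E
```

```text
t 11.77 pos [ 0.6004 -0.3153  0.1423] rot [ 3.1396e+00  7.0000e-04 -1.7717e+00] F [ 1.  -0.4 -1.5] T [0.14 0.09 0.02] op 0.0378
[ 0.63558324 -0.34355034  0.01      ] [ 0.55629755 -0.32663244  0.01      ] [ 0.59594039 -0.33509139  0.01      ] [ 0.60099964 -0.31113039]
1 rows
[{"offset": [0.5, -1.0, 20.4], "rotation": [0.0018, 0.0006, 0.0062]}]
```

```bash
python3 - <<'E'
from h import *
o=st();rows(0.6015,-0.3132,0.122,-1.778)
E
```

```text
t 11.82 pos [ 0.6004 -0.3153  0.1424] rot [ 3.1398e+00  6.0000e-04 -1.7718e+00] F [ 0.  -0.2 -1.3] T [ 0.1   0.1  -0.04] op 0.0376
1 rows
[{"offset": [-2.3, -0.7, 20.4], "rotation": [0.0018, 0.0006, 0.0062]}]
```

Request:
apply_moves:
  motion:
    - {"offset": [-1.2, -0.4, 8], "rotation": [0.001, 0, 0.003]}
    - {"offset": [-1.1, -0.3, 8], "rotation": [0.001, 0, 0.003]}
    - {"offset": [0, 0, 0], "rotation": [0, 0, 0]}
    - {"offset": [0, 0, 0], "rotation": [0, 0, 0]}

```text
time: 12.15
tool_pos: [0.6016, -0.3129, 0.1247]
tool_rot: [-3.141, 0.001, -1.778]
contact_force: [0.7, -0.6, -1.8]
opening: 0.0373
```

```bash
python3 - <<'E'
from h import *
o=st();rows(0.6015,-0.3132,0.112,-1.778,n=4)
o,p=snap('wrist','w6'); 
cv2.imwrite('pics/w6z.png',cv2.resize(p['img'][180:420,220:440,::-1],None,fx=2.5,fy=2.5,interpolation=cv2.INTER_CUBIC))
o,p=snap('scene','s6');cv2.imwrite('pics/s6z.png',cv2.resize(p['img'][200:320,360:520,::-1],None,fx=4,fy=4,interpolation=cv2.INTER_CUBIC))
E
```

```text
t 12.15 pos [ 0.6016 -0.3129  0.1247] rot [-3.1411e+00  7.0000e-04 -1.7782e+00] F [ 0.7 -0.6 -1.8] T [0.11 0.11 0.  ] op 0.0373
4 rows
[{"offset": [0.1, 0.0, 3.2], "rotation": [-0.0001, 0.0002, -0.0001]}, {"offset": [0.1, 0.0, 3.2], "rotation": [-0.0001, 0.0002, -0.0001]}, {"offset": [0.1, 0.0, 3.2], "rotation": [-0.0001, 0.0002, -0.0001]}, {"offset": [0.1, 0.0, 3.2], "rotation": [-0.0001, 0.0002, -0.0001]}]
```

View pics/w6z.png

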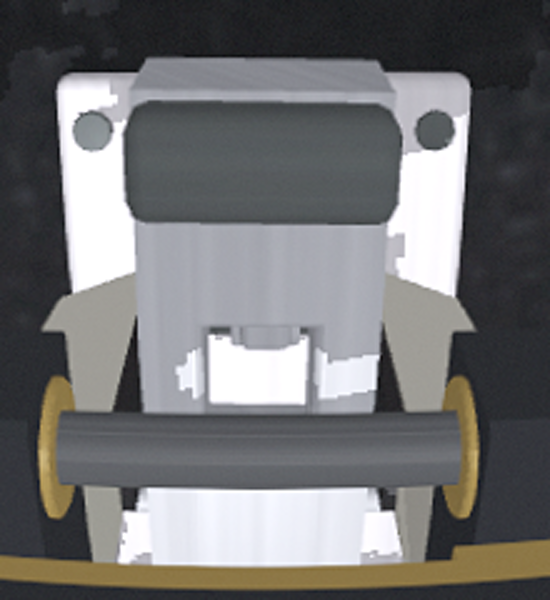

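View pics/s6z.png

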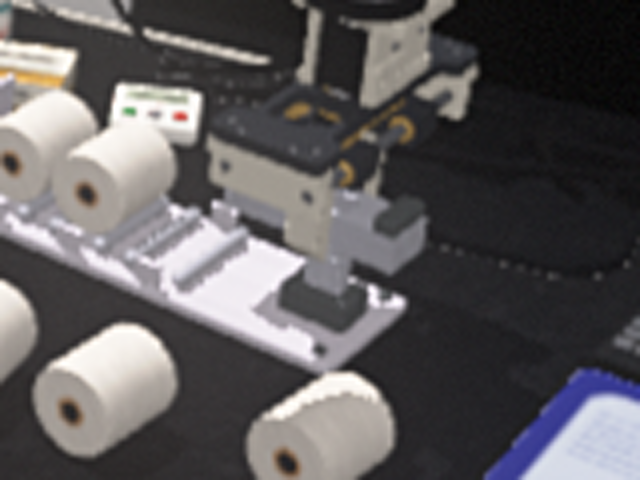

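```bash
python3 - <<'E'
from h import *
o=st();p=read_camera('wrist')
f=lambda u,v,h:onz(p,220+u/2.5,180+v/2.5,h,o)
oo={'tool_rot':[0,0,0],'tool_pos':[0,0,0]}
g=lambda u,v,h:1000*onz(p,220+u/2.5,180+v/2.5,h,oo)
zt=o['tool_pos'][2]-.060
print('pin seat edge',f(268,348,.060),g(268,348,zt),g(240,348,zt),g(298,348,zt))
print('hole tail edge top',g(265,325,.035),g(203,325,.035),g(324,325,.035))
print('hole far bottom',g(265,405,.057))
E
```

```text
t 12.25 pos [ 0.6015 -0.3129  0.1249] rot [-3.1412e+00  7.0000e-04 -1.7783e+00] F [ 0.2 -0.1 -1.7] T [ 0.1   0.09 -0.03] op 0.0376
pin seat edge [ 0.60116976 -0.30606009  0.06      ] [-6.55972751  1.78357874 64.87287996] [-6.55914914 -3.6877444  64.87287996] [-6.58918343  7.65062784 64.87287996]
hole tail edge top [14.70300456  0.91023161 35.        ] [14.67610499 -8.81493119 35.        ] [14.64618616 10.17427789 35.        ]
hole far bottom [-14.79838489   1.16460897  57.        ]
```

Request:
apply_moves:
  motion:
    - {"offset": [1.6, 0.4, 0], "rotation": [0, 0, 0]}
    - {"offset": [1.6, 0.4, 0], "rotation": [0, 0, 0]}
    - {"offset": [0, 0, 0], "rotation": [0, 0, 0]}
    - {"offset": [0, 0, 0], "rotation": [0, 0, 0]}

```text
time: 12.63
tool_pos: [0.6004, -0.3167, 0.1261]
tool_rot: [-3.139, -0.0, -1.778]
contact_force: [0.3, 0.1, -1.6]
opening: 0.0373
```

```bash
python3 - <<'E'
from h import *
o,p=snap('wrist','w7');st() 
cv2.imwrite('pics/w7z.png',cv2.resize(p['img'][180:420,220:440,::-1],None,fx=2.5,fy=2.5,interpolation=cv2.INTER_CUBIC))
E
```

```text
t 12.68 pos [ 0.6004 -0.3168  0.1262] rot [-3.1390e+00 -4.0000e-04 -1.7783e+00] F [-0.5 -0.1 -1.5] T [ 0.13  0.12 -0.04] op 0.0373
```

View pics/w7z.png

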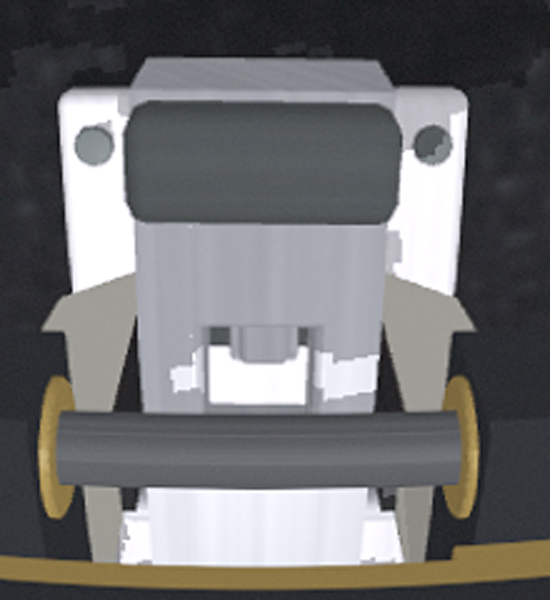

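```bash
python3 - <<'E'
from h import *
p=read_camera('wrist')
oo={'tool_rot':[0,0,0],'tool_pos':[0,0,0]}
g=lambda u,v,h:1000*onz(p,220+u/2.5,180+v/2.5,h,oo)
print(g(240,361,.0661),g(294,361,.0661),g(207,405,.057),g(310,405,.057))
E
```

```text
[-10.25315653  -3.74340241  66.1       ] [-10.27927606   6.96977181  66.1       ] [-14.84295932  -9.97833279  57.        ] [-14.86172405   9.80877768  57.        ]
```

Request:
apply_moves:
  motion:
    - {"offset": [0, 0.5, 3], "rotation": [0, 0, 0]}
    - {"offset": [0, 0, 3], "rotation": [0, 0, 0]}
    - {"offset": [0, 0, 3], "rotation": [0, 0, 0]}
    - {"offset": [0, 0, 3], "rotation": [0, 0, 0]}
    - {"offset": [0, 0, 0], "rotation": [0, 0, 0]}
    - {"offset": [0, 0, 0], "rotation": [0, 0, 0]}

```text
time: 13.23
tool_pos: [0.5998, -0.3164, 0.1125]
tool_rot: [-3.14, -0.0, -1.778]
contact_force: [-0.2, -0.2, -2.2]
opening: 0.0378
```

Request:
apply_moves:
  motion:
    - {"offset": [0, 0, 3], "rotation": [0, 0, 0]}
    - {"offset": [0, 0, 3], "rotation": [0, 0, 0]}
    - {"offset": [0, 0, 3], "rotation": [0, 0, 0]}
    - {"offset": [0, 0, 0], "rotation": [0, 0, 0]}

```text
time: 13.57
tool_pos: [0.5999, -0.3163, 0.1025]
tool_rot: [-3.14, -0.0, -1.778]
contact_force: [-0.9, 0.5, -2.5]
opening: 0.0377
```

Request:
apply_moves:
  motion:
    - {"offset": [0, 0, 3], "rotation": [0, 0, 0]}
    - {"offset": [0, 0, 3], "rotation": [0, 0, 0]}
    - {"offset": [0, 0, 3], "rotation": [0, 0, 0]}
    - {"offset": [0, 0, 3], "rotation": [0, 0, 0]}
    - {"offset": [0, 0, 0], "rotation": [0, 0, 0]}

```text
time: 13.98
tool_pos: [0.5999, -0.3163, 0.0891]
tool_rot: [-3.14, -0.0, -1.778]
contact_force: [0.1, -0.0, -1.0]
opening: 0.0377
```

```bash
python3 - <<'E'
from h import *
st()
E
```

```text
t 13.98 pos [ 0.5999 -0.3163  0.0891] rot [-3.1398 -0.     -1.778 ] F [ 0.1 -0.  -1. ] T [ 0.07  0.09 -0.06] op 0.0377
```

Request:
apply_moves:
  motion:
    - {"offset": [0, 0, 1.5], "rotation": [0, 0, 0]}
    - {"offset": [0, 0, 1], "rotation": [0, 0, 0]}
    - {"offset": [0, 0, 0], "rotation": [0, 0, 0]}

```text
time: 14.23
tool_pos: [0.6, -0.3164, 0.0871]
tool_rot: [-3.139, -0.0, -1.778]
contact_force: [0.7, -0.2, -1.3]
opening: 0.0376
```

Request:
apply_moves:
  motion:
    - {"offset": [0, 0, 0], "rotation": [0, 0, 0]}
    - {"offset": [0, 0, 0], "rotation": [0, 0, 0]}
    - {"offset": [0, 0, 0], "rotation": [0, 0, 0]}
    - {"offset": [0, 0, 0], "rotation": [0, 0, 0]}
    - {"offset": [0, 0, 0], "rotation": [0, 0, 0]}
    - {"offset": [0, 0, 0], "rotation": [0, 0, 0]}
    - {"offset": [0, 0, 0], "rotation": [0, 0, 0]}
    - {"offset": [0, 0, 0], "rotation": [0, 0, 0]}
    - {"offset": [0, 0, 0], "rotation": [0, 0, 0]}
    - {"offset": [0, 0, 0], "rotation": [0, 0, 0]}
  grip: 0

```text
time: 15.07
tool_pos: [0.601, -0.317, 0.0886]
tool_rot: [-3.136, -0.002, -1.778]
contact_force: [0.2, 0.0, -1.0]
opening: 0.0911
```

Request:
apply_moves:
  motion:
    - {"offset": [0, 0, -8], "rotation": [0, 0, 0]}
    - {"offset": [0, 0, -15], "rotation": [0, 0, 0]}
    - {"offset": [0, 0, -20], "rotation": [0, 0, 0]}
    - {"offset": [0, 0, -25], "rotation": [0, 0, 0]}
    - {"offset": [0, 0, -25], "rotation": [0, 0, 0]}
    - {"offset": [0, 0, -25], "rotation": [0, 0, 0]}
    - {"offset": [0, 0, 0], "rotation": [0, 0, 0]}

```text
time: 15.65
tool_pos: [0.5995, -0.3162, 0.2125]
tool_rot: [-3.14, 0.0, -1.778]
contact_force: [0.4, -0.6, 1.2]
opening: 0.0922
```

```bash
python3 - <<'E'
from h import *
st()
o,p=snap('wrist','w8'); find(p,['pin_foot','bar_hole','bar_stop','stop_place','roll_0_mid','roll_1_mid'])
o,p=snap('scene','s8');find(p,['pin_foot','bar_hole','bar_stop','stop_place','roll_0_mid','roll_1_mid'])
cv2.imwrite('pics/s8z.png',cv2.resize(p['img'][200:340,260:520,::-1],None,fx=3,fy=3,interpolation=cv2.INTER_CUBIC))
o,p=snap('top','t8');find(p,['bar_hole','bar_stop','roll_0_mid','roll_1_mid'])
E
```

```text
t 15.65 pos [ 0.5995 -0.3162  0.2125] rot [-3.1399  0.     -1.7781] F [ 0.4 -0.6  1.2] T [0.02 0.08 0.  ] op 0.0922
pin_foot [([0.5986, -0.3126, 0.031], 0.8)]
bar_hole [([0.5984, -0.3187, 0.0318], 0.96)]
bar_stop [([0.6126, -0.2566, 0.029], 0.9)]
stop_place []
roll_0_mid [([0.6364, -0.1603, 0.0416], 0.74)]
roll_1_mid []
pin_foot [([0.6475, -0.1033, 0.045], 0.21)]
bar_hole [([0.5983, -0.3217, 0.0319], 0.81)]
bar_stop [([0.6171, -0.2574, 0.0205], 0.71)]
stop_place [([0.6128, -0.2555, 0.0286], 0.88)]
roll_0_mid [([0.6353, -0.159, 0.0477], 0.68)]
roll_1_mid []
bar_hole []
bar_stop [([0.6098, -0.2571, 0.0312], 0.56)]
roll_0_mid [([0.6355, -0.1611, 0.043], 0.69)]
roll_1_mid [([0.6315, -0.1591, 0.0036], 0.61)]
```

View pics/w8.png

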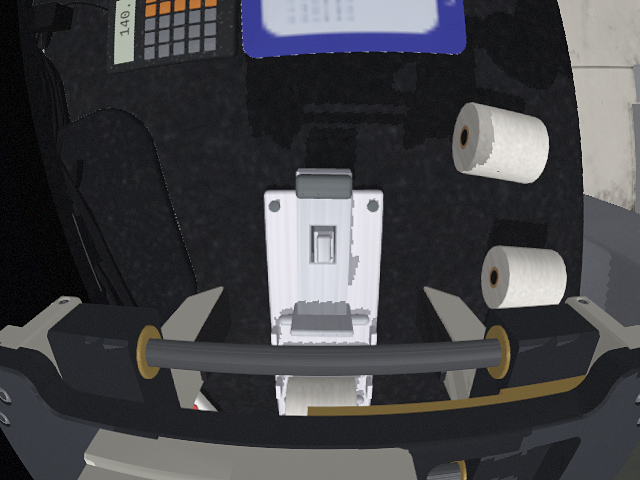

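View pics/s8z.png

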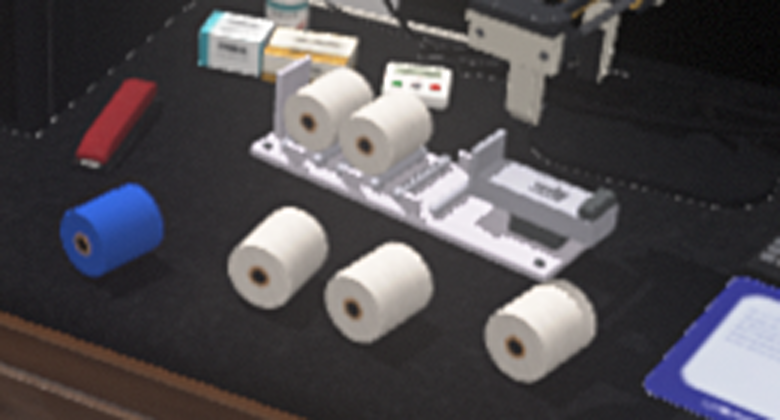

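```bash
python3 - <<'E'
from h import *
rows(0.46,-0.27,0.30,1.36)
E
```

```text
28 rows
[{"offset": [-0.6, 5.2, -3.3], "rotation": [-0.0002, 0.0004, -0.1121]}, {"offset": [-1.1, 5.1, -3.3], "rotation": [-0.0002, 0.0004, -0.1121]}, {"offset": [-1.7, 4.9, -3.3], "rotation": [-0.0002, 0.0004, -0.1121]}, {"offset": [-2.2, 4.7, -3.3], "rotation": [-0.0002, 0.0004, -0.1121]}, {"offset": [-2.8, 4.4, -3.3], "rotation": [-0.0002, 0.0004, -0.1121]}, {"offset": [-3.2, 4.1, -3.3], "rotation": [-0.0002, 0.0004, -0.1121]}, {"offset": [-3.7, 3.7, -3.3], "rotation": [-0.0002, 0.0004, -0.1121]}, {"offset": [-4.1, 3.3, -3.3], "rotation": [-0.0002, 0.0004, -0.1121]}, {"offset": [-4.4, 2.8, -3.3], "rotation": [-0.0002, 0.0004, -0.1121]}, {"offset": [-4.7, 2.3, -3.3], "rotation": [-0.0002, 0.0004, -0.1121]}, {"offset": [-4.9, 1.7, -3.3], "rotation": [-0.0002, 0.0004, -0.1121]}, {"offset": [-5.1, 1.2, -3.3], "rotation": [-0.0002, 0.0004, -0.1121]}]
[{"offset": [-5.2, 0.6, -3.3], "rotation": [-0.0002, 0.0004, -0.1121]}, {"offset": [-5.2, 0.0, -3.3], "rotation": [-0.0002, 0.0004, -0.1121]}, {"offset": [-5.2, -0.5, -3.3], "rotation": [-0.0002, 0.0004, -0.1121]}, {"offset": [-5.1, -1.1, 
[... 212 characters left out ...]
.7, -3.3], "rotation": [-0.0002, 0.0004, -0.1121]}, {"offset": [-4.1, -3.2, -3.4], "rotation": [-0.0002, 0.0004, -0.1121]}, {"offset": [-3.7, -3.6, -3.4], "rotation": [-0.0002, 0.0004, -0.1121]}, {"offset": [-3.3, -4.0, -3.4], "rotation": [-0.0002, 0.0004, -0.1121]}, {"offset": [-2.8, -4.4, -3.4], "rotation": [-0.0002, 0.0004, -0.1121]}, {"offset": [-2.3, -4.7, -3.4], "rotation": [-0.0002, 0.0004, -0.1121]}]
[{"offset": [-1.7, -4.9, -3.4], "rotation": [-0.0002, 0.0004, -0.1121]}, {"offset": [-1.2, -5.0, -3.4], "rotation": [-0.0002, 0.0004, -0.1121]}, {"offset": [-0.6, -5.1, -3.4], "rotation": [-0.0002, 0.0004, -0.1121]}, {"offset": [-0.0, -5.2, -3.4], "rotation": [-0.0002, 0.0004, -0.1121]}]
```

Request:
apply_moves:
  motion:
    - {"offset": [-0.6, 5, -4], "rotation": [0, 0, -0.11]}
    - {"offset": [-1, 5, -4], "rotation": [0, 0, -0.11]}
    - {"offset": [-1.7, 5, -4], "rotation": [0, 0, -0.11]}
    - {"offset": [-2, 5, -4], "rotation": [0, 0, -0.11]}
    - {"offset": [-3, 4, -4], "rotation": [0, 0, -0.11]}
    - {"offset": [-3, 4, -4], "rotation": [0, 0, -0.11]}
    - {"offset": [-4, 4, -4], "rotation": [0, 0, -0.11]}
    - {"offset": [-4, 3, -4], "rotation": [0, 0, -0.11]}
    - {"offset": [-4, 3, -4], "rotation": [0, 0, -0.11]}
    - {"offset": [-5, 2, -4], "rotation": [0, 0, -0.11]}
    - {"offset": [-5, 2, -4], "rotation": [0, 0, -0.11]}
    - {"offset": [-5, 1, -4], "rotation": [0, 0, -0.11]}

```text
time: 17.6
tool_pos: [0.5362, -0.2958, 0.2555]
tool_rot: [-3.139, 0.009, -0.397]
contact_force: [-0.1, 0.3, -0.3]
opening: 0.0916
```

Request:
apply_moves:
  motion:
    - {"offset": [-5, 0.6, -4], "rotation": [0, 0, -0.11]}
    - {"offset": [-5, 0, -4], "rotation": [0, 0, -0.11]}
    - {"offset": [-5, -0.5, -4], "rotation": [0, 0, -0.11]}
    - {"offset": [-5, -1, -4], "rotation": [0, 0, -0.11]}
    - {"offset": [-5, -2, -4], "rotation": [0, 0, -0.11]}
    - {"offset": [-5, -2, -4], "rotation": [0, 0, -0.11]}
    - {"offset": [-4, -3, -4], "rotation": [0, 0, -0.11]}
    - {"offset": [-4, -3, -4], "rotation": [0, 0, -0.11]}
    - {"offset": [-4, -4, -4], "rotation": [0, 0, -0.11]}
    - {"offset": [-3, -4, -4], "rotation": [0, 0, -0.11]}
    - {"offset": [-3, -4, -4], "rotation": [0, 0, -0.11]}
    - {"offset": [-2, -5, -4], "rotation": [0, 0, -0.11]}

```text
time: 18.6
tool_pos: [0.4735, -0.2788, 0.3083]
tool_rot: [-3.136, -0.001, 0.992]
contact_force: [-0.4, -0.5, -0.5]
opening: 0.0918
```

```bash
python3 - <<'E'
from h import *
st();rows(0.46,-0.27,0.30,1.36)
E
```

```text
t 18.6 pos [ 0.4735 -0.2788  0.3083] rot [-3.1356e+00 -6.0000e-04  9.9230e-01] F [-0.4 -0.5 -0.5] T [-0.17  0.05  0.01] op 0.0918
4 rows
[{"offset": [-0.0, -4.0, 2.1], "rotation": [-0.0014, -0.0004, -0.0919]}, {"offset": [0.4, -4.0, 2.1], "rotation": [-0.0014, -0.0004, -0.0919]}, {"offset": [0.7, -4.0, 2.1], "rotation": [-0.0014, -0.0004, -0.0919]}, {"offset": [1.1, -3.9, 2.1], "rotation": [-0.0014, -0.0004, -0.0919]}]
```

Request:
apply_moves:
  motion:
    - {"offset": [0, -4, 2], "rotation": [-0.001, 0, -0.085]}
    - {"offset": [0.4, -4, 2], "rotation": [-0.001, 0, -0.085]}
    - {"offset": [0.7, -4, 2], "rotation": [-0.001, 0, -0.085]}
    - {"offset": [1, -4, 2], "rotation": [-0.001, 0, -0.08]}
    - {"offset": [0, 0, 0], "rotation": [0, 0, 0]}
    - {"offset": [0, 0, 0], "rotation": [0, 0, 0]}

```text
time: 19.1
tool_pos: [0.4587, -0.2696, 0.3029]
tool_rot: [3.139, 0.0, 1.347]
contact_force: [0.5, -1.0, 0.1]
opening: 0.0921
```

```bash
python3 - <<'E'
from h import *
o=st()
o,p=snap('wrist','w9')
for q in ['roll_1_mid','roll_3_mid']:
  print([(np.round(d['location'],3).tolist(),round(d['score'],2)) for d in search_frame(q,p)]);find(p,[q])
E
```

```text
t 19.1 pos [ 0.4587 -0.2696  0.3029] rot [3.1385e+00 4.0000e-04 1.3472e+00] F [ 0.5 -1.   0.1] T [-0.09  0.09 -0.02] op 0.0921
[]
roll_1_mid []
[([0.431, -0.236, 0.05], 0.61), ([0.597, -0.229, 0.013], 0.32)]
roll_3_mid [([0.4337, -0.2416, 0.0257], 0.97)]
```

View pics/w9.png

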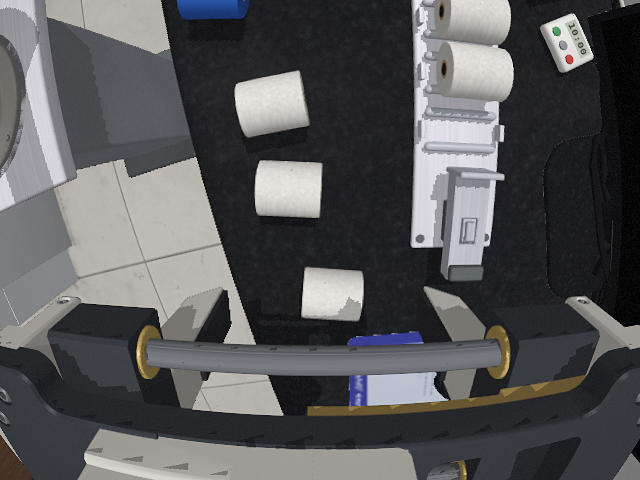

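```bash
cat >> h.py <<'E'
from scipy.optimize import minimize
def proj(p,X,o=None):
    X=np.atleast_2d(X);K=np.array(p['camera_matrix'])
    if 'R' in p:
        c=X@np.array(p['R']).T+np.array(p['t']); return np.stack([K[0,0]*c[:,0]/c[:,2]+K[0,2],K[1,1]*c[:,1]/c[:,2]+K[1,2]],1)
    M=np.array(p['tool_from_camera']);Rw=Ro.from_euler('xyz',o['tool_rot']).as_matrix()
    t=(X-np.array(o['tool_pos']))@Rw; c=(t-M[:3,3])@M[:3,:3]
    r=np.hypot(c[:,0],c[:,1]);th=np.arctan2(r,c[:,2]);s=K[0,0]*th/np.maximum(r,1e-9)
    return np.stack([c[:,0]*s+K[0,2],c[:,1]*s+K[1,2]],1)
def hull(p,x,y,z,yaw,o,S=4,org=(0,0)):
    a=np.linspace(0,2*np.pi,40);ax=np.array([np.cos(yaw),np.sin(yaw),0]);n=np.array([-np.sin(yaw),np.cos(yaw),0])
    P=np.concatenate([np.array([x,y,z])+s*.031*ax+.028*(np.cos(a)[:,None]*n+np.sin(a)[:,None]*np.array([0,0,1])) for s in(-1,1)])
    uv=proj(p,P,o); return cv2.convexHull((((uv+0.5-np.array(org))*S)).astype(np.float32))
def fitroll(p,o,x,y,yaw,z=.028,thr=95,m=70,name=None):
    S=4;c=proj(p,[[x,y,z]],o)[0].astype(int);u0,v0=max(c[0]-m,0),max(c[1]-m,0);im=p['img'][v0:c[1]+m,u0:c[0]+m].astype(np.float32)
    im=cv2.resize(im,None,fx=S,fy=S,interpolation=cv2.INTER_LINEAR)
    mask=((im.min(2)>thr)&((im[...,0]-im[...,2])>-12)).astype(np.uint8)
    h0=cv2.fillConvexPoly(np.zeros(mask.shape,np.uint8),np.round(hull(p,x,y,z,yaw,o,S,(u0,v0))).astype(np.int32),1)
    roi=cv2.dilate(h0,np.ones((45,45)))
    _,lab=cv2.connectedComponents(mask*roi); ids=lab[(h0>0)&(lab>0)]; k=np.bincount(ids).argmax(); mask=(lab==k).astype(np.uint8)
    ff=mask.copy(); cnt,_=cv2.findContours(mask,cv2.RETR_EXTERNAL,cv2.CHAIN_APPROX_NONE); cv2.drawContours(ff,cnt,-1,1,-1); mask=ff
    def cost(q):
        h=cv2.fillConvexPoly(np.zeros(mask.shape,np.uint8),np.round(hull(p,q[0],q[1],z,q[2],o,S,(u0,v0))*16).astype(np.int32),1,shift=4)
        return -float((h&mask).sum())/float((h|mask).sum())
    best=None
    for dy in(-.3,0,.3):
        r=minimize(cost,[x,y,yaw+dy],method='Nelder-Mead',options=dict(initial_simplex=[[x,y,yaw+dy],[x+.01,y,yaw+dy],[x,y+.01,yaw+dy],[x,y,yaw+dy+.2]],xatol=1e-5,fatol=1e-5))
        if best is None or r.fun<best.fun: best=r
    return np.round(best.x,4),round(-best.fun,3)
E
python3 - <<'E'
from h import *
o=observe();p=read_camera('wrist')
for x,y in [(.446,-.367),(.433,-.24),(.435,-.155)]: print(fitroll(p,o,x,y,-.2))
p=read_camera('top')
for x,y in [(.446,-.367),(.433,-.24),(.435,-.155)]: print('top',fitroll(p,o,x,y,-.2))
E
```

```text
(array([ 0.447 , -0.3638, -0.307 ]), np.float64(0.986))
(array([ 0.4318, -0.2407, -0.2743]), np.float64(0.986))
(array([ 0.4355, -0.1535, -0.0565]), np.float64(0.987))
top (array([ 0.442 , -0.3509, -0.3356]), np.float64(0.558))
top (array([ 0.4213, -0.2394, -0.3212]), np.float64(0.557))
top (array([ 0.4362, -0.1546, -0.056 ]), np.float64(0.965))
```

```bash
python3 - <<'E'
from h import *
rows(0.447,-0.3645,0.15,1.264)
E
```

```text
5 rows
[{"offset": [-19.0, 1.8, 30.5], "rotation": [0.0005, 0.0, 0.0169]}, {"offset": [-19.0, 2.1, 30.5], "rotation": [0.0005, 0.0, 0.0169]}, {"offset": [-18.9, 2.5, 30.5], "rotation": [0.0005, 0.0, 0.0169]}, {"offset": [-18.9, 2.8, 30.5], "rotation": [0.0005, 0.0, 0.0169]}, {"offset": [-18.8, 3.1, 30.5], "rotation": [0.0005, 0.0, 0.0169]}]
```

Request:
apply_moves:
  motion:
    - {"offset": [-19, 2, 30], "rotation": [0, 0, 0.016]}
    - {"offset": [-19, 2, 30], "rotation": [0, 0, 0.016]}
    - {"offset": [-19, 2.5, 30], "rotation": [0, 0, 0.016]}
    - {"offset": [-19, 3, 30], "rotation": [0, 0, 0.016]}
    - {"offset": [-19, 3, 28], "rotation": [0, 0, 0.016]}
    - {"offset": [0, 0, 0], "rotation": [0, 0, 0]}
    - {"offset": [0, 0, 0], "rotation": [0, 0, 0]}

```text
time: 20.03
tool_pos: [0.4499, -0.3698, 0.1516]
tool_rot: [3.13, 0.002, 1.264]
contact_force: [-0.6, -0.6, -0.3]
opening: 0.0922
```

```bash
python3 - <<'E'
from h import *
o=st()
rows(0.447,-0.3645,0.081,1.264,n=5)
E
```

```text
t 20.03 pos [ 0.4499 -0.3698  0.1516] rot [3.1303e+00 2.1000e-03 1.2641e+00] F [-0.6 -0.6 -0.3] T [-0.02 -0.01 -0.04] op 0.0922
5 rows
[{"offset": [0.9, -1.0, 14.1], "rotation": [0.0023, 0.0004, 0.0]}, {"offset": [0.9, -1.0, 14.1], "rotation": [0.0023, 0.0004, 0.0]}, {"offset": [0.8, -1.0, 14.1], "rotation": [0.0023, 0.0004, 0.0]}, {"offset": [0.8, -0.9, 14.1], "rotation": [0.0023, 0.0004, 0.0]}, {"offset": [0.8, -0.9, 14.1], "rotation": [0.0023, 0.0004, 0.0]}]
```

Request:
apply_moves:
  motion:
    - {"offset": [0.9, -1, 14], "rotation": [0.002, 0, 0]}
    - {"offset": [0.9, -1, 14], "rotation": [0.002, 0, 0]}
    - {"offset": [0.8, -1, 14], "rotation": [0.002, 0, 0]}
    - {"offset": [0.8, -1, 14], "rotation": [0.002, 0, 0]}
    - {"offset": [0.8, -1, 11], "rotation": [0.002, 0, 0]}
    - {"offset": [0, 0, 0], "rotation": [0, 0, 0]}
    - {"offset": [0, 0, 0], "rotation": [0, 0, 0]}

```text
time: 20.62
tool_pos: [0.4511, -0.3637, 0.0903]
tool_rot: [3.131, 0.007, 1.266]
contact_force: [-0.6, 0.1, -0.7]
opening: 0.0916
```

```bash
python3 - <<'E'
from h import *
o=st()
rows(0.447,-0.3645,0.081,1.264)
E
```

```text
t 20.62 pos [ 0.4511 -0.3637  0.0903] rot [3.1306 0.0068 1.2663] F [-0.6  0.1 -0.7] T [-0.08  0.02  0.02] op 0.0916
1 rows
[{"offset": [-1.9, -3.8, 9.3], "rotation": [0.011, 0.0068, 0.0023]}]
```

Request:
apply_moves:
  motion:
    - {"offset": [-1, -2, 5], "rotation": [0.006, 0.003, 0]}
    - {"offset": [-1, -2, 5], "rotation": [0.005, 0.003, 0]}

```text
time: 20.78
tool_pos: [0.4481, -0.3649, 0.0828]
tool_rot: [3.138, 0.003, 1.268]
contact_force: [0.6, -0.5, -0.6]
opening: 0.0917
```

```bash
python3 - <<'E'
from h import *
o=st()
rows(0.447,-0.3645,0.081,1.264)
E
```

```text
t 20.78 pos [ 0.4481 -0.3649  0.0828] rot [3.1377e+00 2.8000e-03 1.2676e+00] F [ 0.6 -0.5 -0.6] T [-0.11  0.01 -0.09] op 0.0917
1 rows
[{"offset": [0.1, -1.2, 1.7], "rotation": [0.0039, 0.0028, 0.0036]}]
```

Request:
apply_moves:
  motion:
    - {"offset": [0, -1, 1.5], "rotation": [0.004, 0.003, 0]}
    - {"offset": [0, 0, 0], "rotation": [0, 0, 0]}
    - {"offset": [0, 0, 0], "rotation": [0, 0, 0]}
    - {"offset": [0, 0, 0], "rotation": [0, 0, 0]}
    - {"offset": [0, 0, 0], "rotation": [0, 0, 0]}
    - {"offset": [0, 0, 0], "rotation": [0, 0, 0]}
    - {"offset": [0, 0, 0], "rotation": [0, 0, 0]}
    - {"offset": [0, 0, 0], "rotation": [0, 0, 0]}
  grip: 1.0
  grip_force: 30

```text
time: 21.45
tool_pos: [0.4468, -0.3654, 0.0818]
tool_rot: [3.141, -0.0, 1.267]
contact_force: [0.5, 0.5, -1.6]
opening: 0.0618
```

```bash
python3 - <<'E'
from h import *
o=st()
E
```

```text
t 21.45 pos [ 0.4468 -0.3654  0.0818] rot [ 3.1414e+00 -1.0000e-04  1.2666e+00] F [ 0.5  0.5 -1.6] T [-0.11  0.09 -0.  ] op 0.0618
```

Request:
apply_moves:
  motion:
    - {"offset": [0, 0, -8], "rotation": [0, 0, 0]}
    - {"offset": [0, 0, -16], "rotation": [0, 0, 0]}
    - {"offset": [0, 0, -25], "rotation": [0, 0, 0]}
    - {"offset": [0, 0, -30], "rotation": [0, 0, 0]}
    - {"offset": [0, 0, -30], "rotation": [0, 0, 0]}
    - {"offset": [0, 0, -15], "rotation": [0, 0, 0]}
  grip_force: 40

```text
time: 21.95
tool_pos: [0.445, -0.3634, 0.2079]
tool_rot: [-3.131, -0.006, 1.267]
contact_force: [-0.5, -0.3, -1.5]
opening: 0.0617
```

```bash
python3 - <<'E'
from h import *
o=st()
rows(0.6211,-0.2192,0.19,1.364)
E
```

```text
t 21.95 pos [ 0.445  -0.3634  0.2079] rot [-3.1312 -0.006   1.2666] F [-0.5 -0.3 -1.5] T [-0.19  0.05 -0.03] op 0.0617
7 rows
[{"offset": [27.2, 17.9, 2.5], "rotation": [-0.0014, -0.0009, -0.0139]}, {"offset": [26.9, 18.2, 2.5], "rotation": [-0.0014, -0.0009, -0.0139]}, {"offset": [26.7, 18.6, 2.5], "rotation": [-0.0014, -0.0009, -0.0139]}, {"offset": [26.4, 19.0, 2.5], "rotation": [-0.0014, -0.0009, -0.0139]}, {"offset": [26.2, 19.3, 2.5], "rotation": [-0.0014, -0.0009, -0.0139]}, {"offset": [25.9, 19.7, 2.5], "rotation": [-0.0014, -0.0009, -0.0139]}, {"offset": [25.6, 20.0, 2.5], "rotation": [-0.0014, -0.0009, -0.0139]}]
```

Request:
apply_moves:
  motion:
    - {"offset": [27, 18, 2], "rotation": [-0.001, -0.001, -0.014]}
    - {"offset": [27, 18, 2], "rotation": [-0.001, -0.001, -0.014]}
    - {"offset": [27, 18, 2], "rotation": [-0.001, -0.001, -0.014]}
    - {"offset": [26, 19, 2], "rotation": [-0.001, -0.001, -0.014]}
    - {"offset": [26, 19, 2], "rotation": [-0.001, -0.001, -0.014]}
    - {"offset": [24, 18, 2], "rotation": [-0.001, -0.001, -0.014]}
    - {"offset": [20, 15, 2], "rotation": [-0.001, -0.001, -0.014]}
    - {"offset": [0, 0, 0], "rotation": [0, 0, 0]}
    - {"offset": [0, 0, 0], "rotation": [0, 0, 0]}

```text
time: 22.7
tool_pos: [0.6199, -0.221, 0.2061]
tool_rot: [3.13, 0.009, 1.366]
contact_force: [-0.4, -0.7, -1.1]
opening: 0.0618
```

```bash
python3 - <<'E'
from h import *
o=st()
rows(0.6211,-0.2195,0.13,1.364,n=4)
o,p=snap('wrist','w10')
E
```

```text
t 22.7 pos [ 0.6199 -0.221   0.2061] rot [3.1298 0.0087 1.3655] F [-0.4 -0.7 -1.1] T [-0.14  0.07 -0.04] op 0.0618
4 rows
[{"offset": [0.6, -0.0, 19.0], "rotation": [0.0029, 0.0022, 0.0004]}, {"offset": [0.5, 0.0, 19.0], "rotation": [0.0029, 0.0022, 0.0004]}, {"offset": [0.5, 0.1, 19.0], "rotation": [0.0029, 0.0022, 0.0004]}, {"offset": [0.5, 0.2, 19.0], "rotation": [0.0029, 0.0022, 0.0004]}]
```

View pics/w10.png

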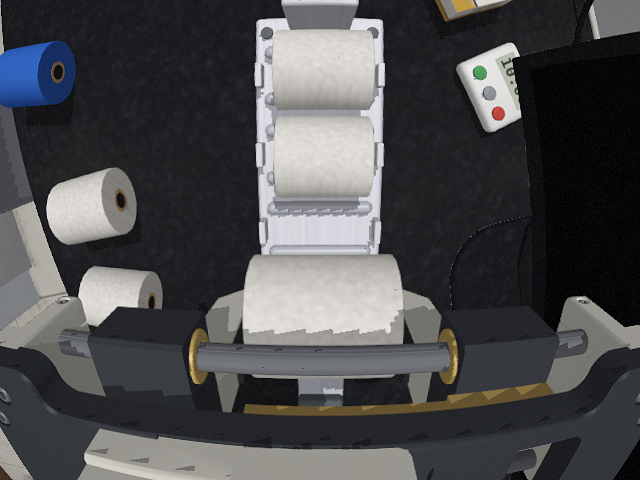

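Request:
apply_moves:
  motion:
    - {"offset": [0.6, 0, 19], "rotation": [0.003, 0.002, 0]}
    - {"offset": [0.5, 0, 19], "rotation": [0.003, 0.002, 0]}
    - {"offset": [0.5, 0, 19], "rotation": [0.003, 0.002, 0]}
    - {"offset": [0.5, 0, 15], "rotation": [0.003, 0.002, 0]}
    - {"offset": [0, 0, 0], "rotation": [0, 0, 0]}
    - {"offset": [0, 0, 0], "rotation": [0, 0, 0]}

```text
time: 23.25
tool_pos: [0.6172, -0.2249, 0.1359]
tool_rot: [3.139, 0.002, 1.358]
contact_force: [0.3, -0.5, -0.0]
opening: 0.0619
```

```bash
python3 - <<'E'
from h import *
o=st()
rows(0.6211,-0.2195,0.1,1.364,n=4)
o=observe();p=read_camera('wrist'); print(fitroll(p,o,.633,-.160,-.2,z=.044,m=50),fitroll(p,o,.646,-.102,-.2,z=.044,m=50))
E
```

```text
t 23.25 pos [ 0.6172 -0.2249  0.1359] rot [3.1392e+00 2.1000e-03 1.3582e+00] F [ 0.3 -0.5 -0. ] T [-0.08  0.07  0.04] op 0.0619
4 rows
[{"offset": [1.5, 0.6, 9.0], "rotation": [0.0006, 0.0005, -0.0014]}, {"offset": [1.5, 0.6, 9.0], "rotation": [0.0006, 0.0005, -0.0014]}, {"offset": [1.5, 0.7, 9.0], "rotation": [0.0006, 0.0005, -0.0014]}, {"offset": [1.5, 0.7, 9.0], "rotation": [0.0006, 0.0005, -0.0014]}]
(array([ 0.6266, -0.1557, -0.2123]), np.float64(1.0)) (array([ 0.646, -0.102, -0.3  ]), np.float64(1.0))
```

Request:
apply_moves:
  motion:
    - {"offset": [3, 1.5, 2], "rotation": [0, 0, -0.003]}
    - {"offset": [3, 1.5, 2], "rotation": [0, 0, -0.003]}
    - {"offset": [0, 0, 0], "rotation": [0, 0, 0]}

```text
time: 23.55
tool_pos: [0.622, -0.2211, 0.135]
tool_rot: [3.135, 0.003, 1.363]
contact_force: [-0.6, 1.1, -1.3]
opening: 0.0615
```

```bash
python3 - <<'E'
from h import *
o=st()
rows(0.6211,-0.2195,0.1,1.364,n=4)
E
```

```text
t 23.55 pos [ 0.622  -0.2211  0.135 ] rot [3.1349 0.0034 1.3626] F [-0.6  1.1 -1.3] T [-0.03  0.06 -0.03] op 0.0615
4 rows
[{"offset": [0.4, -0.4, 8.8], "rotation": [0.0017, 0.0008, -0.0003]}, {"offset": [0.4, -0.3, 8.8], "rotation": [0.0017, 0.0008, -0.0003]}, {"offset": [0.4, -0.3, 8.8], "rotation": [0.0017, 0.0008, -0.0003]}, {"offset": [0.3, -0.3, 8.8], "rotation": [0.0017, 0.0008, -0.0003]}]
```

Request:
apply_moves:
  motion:
    - {"offset": [0.4, -0.4, 8], "rotation": [0.002, 0.001, 0]}
    - {"offset": [0.4, -0.3, 8], "rotation": [0.002, 0.001, 0]}
    - {"offset": [0.4, -0.3, 8], "rotation": [0.002, 0, 0]}
    - {"offset": [0.3, -0.3, 6], "rotation": [0.002, 0, 0]}
    - {"offset": [0, 0, 0], "rotation": [0, 0, 0]}

```text
time: 23.97
tool_pos: [0.6219, -0.2189, 0.1037]
tool_rot: [3.141, 0.002, 1.364]
contact_force: [0.3, -0.6, -1.1]
opening: 0.0618
```

```bash
python3 - <<'E'
from h import *
o=st()
rows(0.6211,-0.2195,0.098,1.364)
E
```

```text
t 23.97 pos [ 0.6219 -0.2189  0.1037] rot [3.1407e+00 2.0000e-03 1.3637e+00] F [ 0.3 -0.6 -1.1] T [-0.12  0.1  -0.04] op 0.0618
1 rows
[{"offset": [-0.7, -0.7, 5.7], "rotation": [0.0009, 0.002, -0.0003]}]
```

Request:
apply_moves:
  motion:
    - {"offset": [-0.8, -0.4, 2], "rotation": [0, 0.001, 0]}
    - {"offset": [-0.5, -0.3, 2], "rotation": [0, 0.001, 0]}
    - {"offset": [0, 0, 1], "rotation": [0, 0, 0]}
    - {"offset": [0, 0, 0], "rotation": [0, 0, 0]}

```text
time: 24.3
tool_pos: [0.6209, -0.2205, 0.0982]
tool_rot: [3.141, 0.0, 1.364]
contact_force: [0.6, 1.0, -0.3]
opening: 0.0618
```

```bash
python3 - <<'E'
from h import *
o=st()
E
```

```text
t 24.3 pos [ 0.6209 -0.2205  0.0982] rot [3.1411e+00 2.0000e-04 1.3639e+00] F [ 0.6  1.  -0.3] T [-0.08  0.07  0.  ] op 0.0618
```

Force indicates it is seated (load gone). Release and lift.

Request:
apply_moves:
  motion:
    - {"offset": [0, 0, 0], "rotation": [0, 0, 0]}
    - {"offset": [0, 0, 0], "rotation": [0, 0, 0]}
    - {"offset": [0, 0, 0], "rotation": [0, 0, 0]}
    - {"offset": [0, 0, 0], "rotation": [0, 0, 0]}
    - {"offset": [0, 0, 0], "rotation": [0, 0, 0]}
    - {"offset": [0, 0, 0], "rotation": [0, 0, 0]}
    - {"offset": [0, 0, 0], "rotation": [0, 0, 0]}
  grip: 0

```text
time: 24.88
tool_pos: [0.6215, -0.2209, 0.0993]
tool_rot: [3.138, 0.001, 1.364]
contact_force: [0.0, 0.2, 0.7]
opening: 0.0917
```

Request:
apply_moves:
  motion:
    - {"offset": [0, 0, -8], "rotation": [0, 0, 0]}
    - {"offset": [0, 0, -15], "rotation": [0, 0, 0]}
    - {"offset": [0, 0, -25], "rotation": [0, 0, 0]}
    - {"offset": [0, 0, -30], "rotation": [0, 0, 0]}
    - {"offset": [0, 0, -30], "rotation": [0, 0, 0]}
    - {"offset": [0, 0, -25], "rotation": [0, 0, 0]}
    - {"offset": [0, 0, 0], "rotation": [0, 0, 0]}

```text
time: 25.47
tool_pos: [0.6202, -0.2201, 0.2388]
tool_rot: [-3.14, -0.001, 1.364]
contact_force: [0.2, -0.4, 1.4]
opening: 0.092
```

```bash
python3 - <<'E'
from h import *
o=st()
o,p=snap('wrist','w11'); find(p,['roll_0_mid','seat_2','saddle_1','roll_2_mid','roll_3_mid'])
print(fitroll(p,o,.4318,-.2407,-.27),fitroll(p,o,.4355,-.154,-.06))
rows(0.4318,-0.241,0.15,1.297)
E
```

```text
t 25.47 pos [ 0.6202 -0.2201  0.2388] rot [-3.1398e+00 -7.0000e-04  1.3638e+00] F [ 0.2 -0.4  1.4] T [-0.03  0.02 -0.01] op 0.092
roll_0_mid [([0.6356, -0.1605, 0.0437], 0.6)]
seat_2 [([0.6355, -0.1597, 0.0451], 0.21)]
saddle_1 [([0.6427, -0.1313, 0.0886], 0.68), ([0.6285, -0.1885, 0.0877], 0.64)]
roll_2_mid [([0.4373, -0.1541, 0.0264], 0.74)]
roll_3_mid [([0.433, -0.243, 0.0278], 0.77)]
(array([ 0.4307, -0.2407, -0.3024]), np.float64(0.9)) (array([ 0.4343, -0.1538, -0.0556]), np.float64(0.981))
6 rows
[{"offset": [-10.0, -29.4, 13.8], "rotation": [-0.0025, -0.0006, 0.0111]}, {"offset": [-10.3, -29.3, 13.7], "rotation": [-0.0025, -0.0006, 0.0111]}, {"offset": [-10.6, -29.2, 13.6], "rotation": [-0.0025, -0.0006, 0.0111]}, {"offset": [-11.0, -29.2, 13.6], "rotation": [-0.0025, -0.0006, 0.0111]}, {"offset": [-11.3, -29.1, 13.5], "rotation": [-0.0025, -0.0006, 0.0111]}, {"offset": [-11.6, -29.0, 13.4], "rotation": [-0.0025, -0.0006, 0.0111]}]
```

View pics/w11.png

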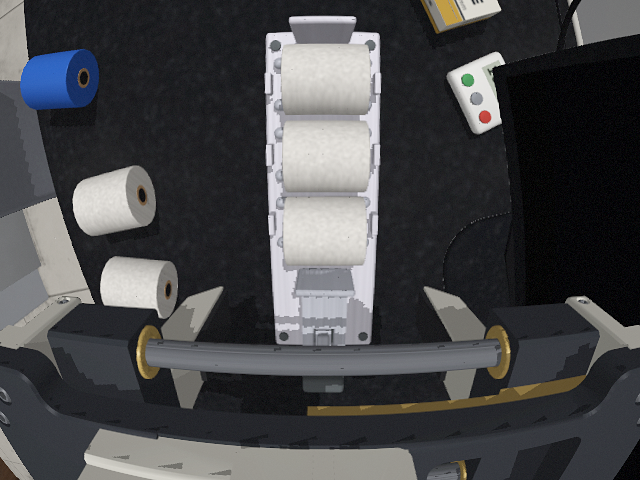

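Request:
apply_moves:
  motion:
    - {"offset": [-10, -29, 13], "rotation": [-0.002, 0, 0.011]}
    - {"offset": [-10, -29, 13], "rotation": [-0.002, 0, 0.011]}
    - {"offset": [-10, -29, 13], "rotation": [-0.002, 0, 0.011]}
    - {"offset": [-11, -29, 13], "rotation": [-0.002, 0, 0.011]}
    - {"offset": [-11, -29, 13], "rotation": [-0.002, 0, 0.011]}
    - {"offset": [-11, -28, 13], "rotation": [-0.002, 0, 0.011]}
    - {"offset": [0, 0, 0], "rotation": [0, 0, 0]}
    - {"offset": [0, 0, 0], "rotation": [0, 0, 0]}

```text
time: 26.43
tool_pos: [0.4233, -0.2356, 0.1412]
tool_rot: [-3.125, -0.01, 1.297]
contact_force: [1.1, -0.2, 0.8]
opening: 0.092
```

```bash
python3 - <<'E'
from h import *
o=st()
rows(0.4318,-0.2415,0.085,1.297,n=5)
E
```

```text
t 26.43 pos [ 0.4233 -0.2356  0.1412] rot [-3.1247 -0.0102  1.2965] F [ 1.1 -0.2  0.8] T [-0.17  0.03 -0.01] op 0.092
5 rows
[{"offset": [-0.8, 2.1, 11.2], "rotation": [-0.0034, -0.002, -0.0001]}, {"offset": [-0.8, 2.1, 11.2], "rotation": [-0.0034, -0.002, -0.0001]}, {"offset": [-0.7, 2.1, 11.2], "rotation": [-0.0034, -0.002, -0.0001]}, {"offset": [-0.7, 2.0, 11.2], "rotation": [-0.0034, -0.002, -0.0001]}, {"offset": [-0.7, 2.0, 11.2], "rotation": [-0.0034, -0.002, -0.0001]}]
```

Request:
apply_moves:
  motion:
    - {"offset": [-2, 4, 5], "rotation": [-0.006, -0.004, 0]}
    - {"offset": [-1, 4, 8], "rotation": [-0.006, -0.004, 0]}
    - {"offset": [-0.7, 1, 12], "rotation": [-0.003, -0.002, 0]}
    - {"offset": [-0.5, 1, 12], "rotation": [0, 0, 0]}
    - {"offset": [0, 0, 10], "rotation": [0, 0, 0]}
    - {"offset": [0, 0, 0], "rotation": [0, 0, 0]}

```text
time: 26.93
tool_pos: [0.4394, -0.2445, 0.0904]
tool_rot: [3.134, 0.003, 1.3]
contact_force: [-0.7, 0.2, -0.1]
opening: 0.0919
```

```bash
python3 - <<'E'
from h import *
o=st()
rows(0.4318,-0.2415,0.081,1.297)
E
```

```text
t 26.93 pos [ 0.4394 -0.2445  0.0904] rot [3.1344 0.0035 1.2998] F [-0.7  0.2 -0.1] T [-0.07  0.1  -0.05] op 0.0919
1 rows
[{"offset": [0.9, -8.2, 9.3], "rotation": [0.0072, 0.0035, 0.0028]}]
```

Request:
apply_moves:
  motion:
    - {"offset": [0.5, -4, 2], "rotation": [0.003, 0.002, 0.001]}
    - {"offset": [0.4, -2, 2], "rotation": [0.002, 0.001, 0.001]}
    - {"offset": [0, 0, 2], "rotation": [0, 0, 0]}
    - {"offset": [0, 0, 0], "rotation": [0, 0, 0]}

```text
time: 27.27
tool_pos: [0.4364, -0.242, 0.0835]
tool_rot: [3.138, 0.001, 1.3]
contact_force: [0.7, 0.1, -0.2]
opening: 0.0918
```

```bash
python3 - <<'E'
from h import *
o=st()
rows(0.4318,-0.2415,0.081,1.297)
E
```

```text
t 27.27 pos [ 0.4364 -0.242   0.0835] rot [3.1377e+00 1.0000e-03 1.3003e+00] F [ 0.7  0.1 -0.2] T [-0.1   0.09  0.04] op 0.0918
1 rows
[{"offset": [-0.7, -4.6, 2.5], "rotation": [0.0039, 0.001, 0.0033]}]
```

Request:
apply_moves:
  motion:
    - {"offset": [-0.5, -4, 2], "rotation": [0.003, 0.001, 0.003]}
    - {"offset": [0, 0, 0], "rotation": [0, 0, 0]}

```text
time: 27.43
tool_pos: [0.4325, -0.2415, 0.0819]
tool_rot: [3.14, 0.0, 1.297]
contact_force: [-0.1, 0.6, 0.1]
opening: 0.0917
```

Request:
apply_moves:
  motion:
    - {"offset": [0, 0, 0], "rotation": [0, 0, 0]}
    - {"offset": [0, 0, 0], "rotation": [0, 0, 0]}
    - {"offset": [0, 0, 0], "rotation": [0, 0, 0]}
    - {"offset": [0, 0, 0], "rotation": [0, 0, 0]}
    - {"offset": [0, 0, 0], "rotation": [0, 0, 0]}
    - {"offset": [0, 0, 0], "rotation": [0, 0, 0]}
    - {"offset": [0, 0, 0], "rotation": [0, 0, 0]}
  grip: 1.0
  grip_force: 30

```text
time: 28.02
tool_pos: [0.4326, -0.242, 0.083]
tool_rot: [3.138, 0.001, 1.297]
contact_force: [-0.4, -0.5, -0.6]
opening: 0.0618
```

```bash
python3 - <<'E'
from h import *
o=st()
E
```

```text
t 28.02 pos [ 0.4326 -0.242   0.083 ] rot [3.1377e+00 1.3000e-03 1.2966e+00] F [-0.4 -0.5 -0.6] T [-0.15  0.1  -0.01] op 0.0618
```

Request:
apply_moves:
  motion:
    - {"offset": [0, 0, -8], "rotation": [0, 0, 0]}
    - {"offset": [0, 0, -16], "rotation": [0, 0, 0]}
    - {"offset": [0, 0, -25], "rotation": [0, 0, 0]}
    - {"offset": [0, 0, -30], "rotation": [0, 0, 0]}
    - {"offset": [0, 0, -30], "rotation": [0, 0, 0]}
    - {"offset": [0, 0, -20], "rotation": [0, 0, 0]}
    - {"offset": [0, 0, 0], "rotation": [0, 0, 0]}
  grip_force: 40

```text
time: 28.6
tool_pos: [0.431, -0.2408, 0.2184]
tool_rot: [-3.14, -0.001, 1.297]
contact_force: [0.5, -0.7, -0.4]
opening: 0.0619
```

```bash
python3 - <<'E'
from h import *
o=st()
rows(0.628,-0.1905,0.215,1.364)
E
```

```text
t 28.6 pos [ 0.431  -0.2408  0.2184] rot [-3.1397e+00 -1.1000e-03  1.2966e+00] F [ 0.5 -0.7 -0.4] T [-0.14 -0.01  0.01] op 0.0619
6 rows
[{"offset": [17.0, 29.3, 0.5], "rotation": [-0.0003, -0.0002, -0.0112]}, {"offset": [16.6, 29.5, 0.5], "rotation": [-0.0003, -0.0002, -0.0112]}, {"offset": [16.3, 29.7, 0.5], "rotation": [-0.0003, -0.0002, -0.0112]}, {"offset": [16.0, 29.9, 0.6], "rotation": [-0.0003, -0.0002, -0.0112]}, {"offset": [15.6, 30.1, 0.6], "rotation": [-0.0003, -0.0002, -0.0112]}, {"offset": [15.3, 30.2, 0.6], "rotation": [-0.0003, -0.0002, -0.0112]}]
```

Request:
apply_moves:
  motion:
    - {"offset": [17, 29, 0], "rotation": [0, 0, -0.011]}
    - {"offset": [17, 29, 0], "rotation": [0, 0, -0.011]}
    - {"offset": [16, 30, 0], "rotation": [0, 0, -0.011]}
    - {"offset": [16, 30, 0], "rotation": [0, 0, -0.011]}
    - {"offset": [16, 28, 0], "rotation": [0, 0, -0.011]}
    - {"offset": [13, 22, 0], "rotation": [0, 0, -0.011]}
    - {"offset": [0, 0, 0], "rotation": [0, 0, 0]}
    - {"offset": [0, 0, 0], "rotation": [0, 0, 0]}
    - {"offset": [0, 0, 0], "rotation": [0, 0, 0]}

```text
time: 29.35
tool_pos: [0.6217, -0.1859, 0.2148]
tool_rot: [-3.134, -0.002, 1.363]
contact_force: [-0.6, -0.3, -1.3]
opening: 0.0615
```

```bash
python3 - <<'E'
from h import *
o=st()
rows(0.628,-0.1905,0.17,1.364,n=3)
p=read_camera('wrist')
print(fitroll(p,o,.4355,-.154,-.06))
cv2.imwrite('pics/w12.png',p['img'][:,:,::-1])
E
```

```text
t 29.35 pos [ 0.6217 -0.1859  0.2148] rot [-3.1343e+00 -1.5000e-03  1.3635e+00] F [-0.6 -0.3 -1.3] T [-0.12  0.1   0.05] op 0.0615
3 rows
[{"offset": [-1.1, 2.5, 14.9], "rotation": [-0.0024, -0.0005, -0.0002]}, {"offset": [-1.1, 2.4, 14.9], "rotation": [-0.0024, -0.0005, -0.0002]}, {"offset": [-1.1, 2.4, 14.9], "rotation": [-0.0024, -0.0005, -0.0002]}]
(array([ 0.434 , -0.1541, -0.0573]), np.float64(0.981))
```

View pics/w12.png

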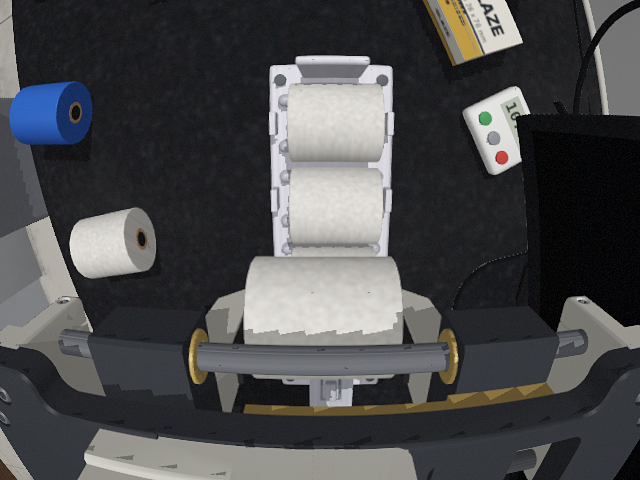

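Request:
apply_moves:
  motion:
    - {"offset": [-1, 2.5, 14], "rotation": [-0.002, 0, 0]}
    - {"offset": [-1, 2.5, 14], "rotation": [-0.002, 0, 0]}
    - {"offset": [-1, 2.5, 12], "rotation": [-0.002, 0, 0]}
    - {"offset": [0, 0, 0], "rotation": [0, 0, 0]}
    - {"offset": [0, 0, 0], "rotation": [0, 0, 0]}

```text
time: 29.82
tool_pos: [0.6235, -0.1934, 0.1745]
tool_rot: [-3.139, -0.001, 1.358]
contact_force: [0.4, -0.3, -0.8]
opening: 0.0617
```

```bash
python3 - <<'E'
from h import *
o=st()
rows(0.6285,-0.1915,0.15,1.364,n=4)
E
```

```text
t 29.82 pos [ 0.6235 -0.1934  0.1745] rot [-3.1386e+00 -1.0000e-03  1.3579e+00] F [ 0.4 -0.3 -0.8] T [-0.1   0.05 -0.02] op 0.0617
4 rows
[{"offset": [0.7, 1.1, 6.1], "rotation": [-0.0007, -0.0002, -0.0015]}, {"offset": [0.7, 1.1, 6.1], "rotation": [-0.0007, -0.0002, -0.0015]}, {"offset": [0.7, 1.1, 6.1], "rotation": [-0.0007, -0.0002, -0.0015]}, {"offset": [0.7, 1.1, 6.1], "rotation": [-0.0007, -0.0002, -0.0015]}]
```

Request:
apply_moves:
  motion:
    - {"offset": [1, 2, 4], "rotation": [0, 0, -0.002]}
    - {"offset": [1, 2, 4], "rotation": [0, 0, -0.002]}
    - {"offset": [0.5, 1, 4], "rotation": [0, 0, -0.002]}
    - {"offset": [0.3, 0, 3], "rotation": [0, 0, 0]}
    - {"offset": [0, 0, 0], "rotation": [0, 0, 0]}
    - {"offset": [0, 0, 0], "rotation": [0, 0, 0]}

```text
time: 30.32
tool_pos: [0.6294, -0.1923, 0.1604]
tool_rot: [-3.141, -0.0, 1.363]
contact_force: [-0.4, -0.4, -0.9]
opening: 0.0619
```

```bash
python3 - <<'E'
from h import *
o=st()
rows(0.6285,-0.1915,0.148,1.364,n=2)
E
```

```text
t 30.32 pos [ 0.6294 -0.1923  0.1604] rot [-3.1413e+00 -3.0000e-04  1.3635e+00] F [-0.4 -0.4 -0.9] T [-0.13  0.05 -0.  ] op 0.0619
2 rows
[{"offset": [0.3, -0.5, 6.2], "rotation": [-0.0002, -0.0001, -0.0003]}, {"offset": [0.3, -0.5, 6.2], "rotation": [-0.0002, -0.0001, -0.0003]}]
```

Request:
apply_moves:
  motion:
    - {"offset": [0.3, -0.5, 4], "rotation": [0, 0, 0]}
    - {"offset": [0.3, -0.3, 4], "rotation": [0, 0, 0]}
    - {"offset": [0, 0, 3], "rotation": [0, 0, 0]}
    - {"offset": [0, 0, 0], "rotation": [0, 0, 0]}
    - {"offset": [0, 0, 0], "rotation": [0, 0, 0]}

```text
time: 30.73
tool_pos: [0.6287, -0.1912, 0.1485]
tool_rot: [-3.142, -0.0, 1.364]
contact_force: [-0.4, -0.1, -1.1]
opening: 0.0615
```

```bash
python3 - <<'E'
from h import *
o=st()
rows(0.6285,-0.1915,0.146,1.364,n=2)
E
```

```text
t 30.73 pos [ 0.6287 -0.1912  0.1485] rot [-3.1416e+00 -2.0000e-04  1.3639e+00] F [-0.4 -0.1 -1.1] T [-0.1  0.1  0. ] op 0.0615
2 rows
[{"offset": [-0.2, -0.1, 1.2], "rotation": [-0.0, -0.0001, -0.0001]}, {"offset": [-0.2, -0.1, 1.2], "rotation": [-0.0, -0.0001, -0.0001]}]
```

Request:
apply_moves:
  motion:
    - {"offset": [-0.3, 0, 1.5], "rotation": [0, 0, 0]}
    - {"offset": [0, 0, 1], "rotation": [0, 0, 0]}
    - {"offset": [0, 0, 0], "rotation": [0, 0, 0]}
    - {"offset": [0, 0, 0], "rotation": [0, 0, 0]}

```text
time: 31.07
tool_pos: [0.6289, -0.1916, 0.1465]
tool_rot: [3.141, -0.0, 1.364]
contact_force: [0.0, 0.3, -0.6]
opening: 0.0615
```

```bash
python3 - <<'E'
from h import *
o=st()
E
```

```text
t 31.07 pos [ 0.6289 -0.1916  0.1465] rot [ 3.1405e+00 -2.0000e-04  1.3639e+00] F [ 0.   0.3 -0.6] T [-0.07  0.05  0.05] op 0.0615
```

Request:
apply_moves:
  motion:
    - {"offset": [0, 0, 1.2], "rotation": [0, 0, 0]}
    - {"offset": [0, 0, 0], "rotation": [0, 0, 0]}
    - {"offset": [0, 0, 0], "rotation": [0, 0, 0]}

```text
time: 31.32
tool_pos: [0.6293, -0.1916, 0.1467]
tool_rot: [3.139, 0.0, 1.364]
contact_force: [-0.0, 0.4, -1.5]
opening: 0.0617
```

Request:
apply_moves:
  motion:
    - {"offset": [0, 0, 0], "rotation": [0, 0, 0]}
    - {"offset": [0, 0, 0], "rotation": [0, 0, 0]}
    - {"offset": [0, 0, 0], "rotation": [0, 0, 0]}
    - {"offset": [0, 0, 0], "rotation": [0, 0, 0]}
    - {"offset": [0, 0, 0], "rotation": [0, 0, 0]}
    - {"offset": [0, 0, 0], "rotation": [0, 0, 0]}
    - {"offset": [0, 0, 0], "rotation": [0, 0, 0]}
  grip: 0

```text
time: 31.9
tool_pos: [0.6294, -0.1919, 0.1464]
tool_rot: [3.138, 0.0, 1.364]
contact_force: [0.7, -0.5, -0.5]
opening: 0.0917
```

Request:
apply_moves:
  motion:
    - {"offset": [0, 0, -8], "rotation": [0, 0, 0]}
    - {"offset": [0, 0, -15], "rotation": [0, 0, 0]}
    - {"offset": [0, 0, -25], "rotation": [0, 0, 0]}
    - {"offset": [0, 0, -30], "rotation": [0, 0, 0]}
    - {"offset": [0, 0, -20], "rotation": [0, 0, 0]}
    - {"offset": [0, 0, 0], "rotation": [0, 0, 0]}
    - {"offset": [0, 0, 0], "rotation": [0, 0, 0]}

```text
time: 32.48
tool_pos: [0.6285, -0.1915, 0.2499]
tool_rot: [3.141, -0.0, 1.364]
contact_force: [-0.1, -0.3, -1.0]
opening: 0.0918
```

```bash
python3 - <<'E'
from h import *
o=st()
o,p=snap('wrist','w13'); find(p,['roll_0_mid','saddle_1','seat_2'])
print(fitroll(p,o,.434,-.154,-.06))
rows(0.435,-0.1545,0.15,1.514)
o,p=snap('scene','s13')
cv2.imwrite('pics/s13z.png',cv2.resize(p['img'][200:340,260:520,::-1],None,fx=3,fy=3,interpolation=cv2.INTER_CUBIC))
E
```

```text
t 32.48 pos [ 0.6285 -0.1915  0.2499] rot [ 3.1408e+00 -2.0000e-04  1.3637e+00] F [-0.1 -0.3 -1. ] T [-0.14  0.05  0.01] op 0.0918
roll_0_mid [([0.6383, -0.1586, 0.0421], 0.71)]
saddle_1 [([0.6424, -0.1306, 0.087], 0.56)]
seat_2 []
(array([ 0.4342, -0.154 , -0.0591]), np.float64(0.979))
6 rows
[{"offset": [-0.6, -32.7, 16.4], "rotation": [-0.0005, -0.0002, -0.025]}, {"offset": [0.2, -32.7, 16.3], "rotation": [-0.0005, -0.0002, -0.025]}, {"offset": [1.0, -32.7, 16.3], "rotation": [-0.0005, -0.0002, -0.025]}, {"offset": [1.8, -32.7, 16.3], "rotation": [-0.0005, -0.0002, -0.025]}, {"offset": [2.7, -32.6, 16.3], "rotation": [-0.0005, -0.0002, -0.025]}, {"offset": [3.5, -32.5, 16.3], "rotation": [-0.0005, -0.0002, -0.025]}]
```

View pics/w13.png

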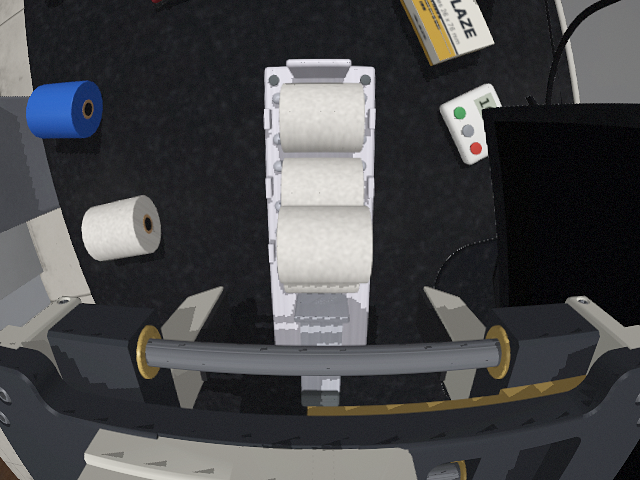

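View pics/s13z.png

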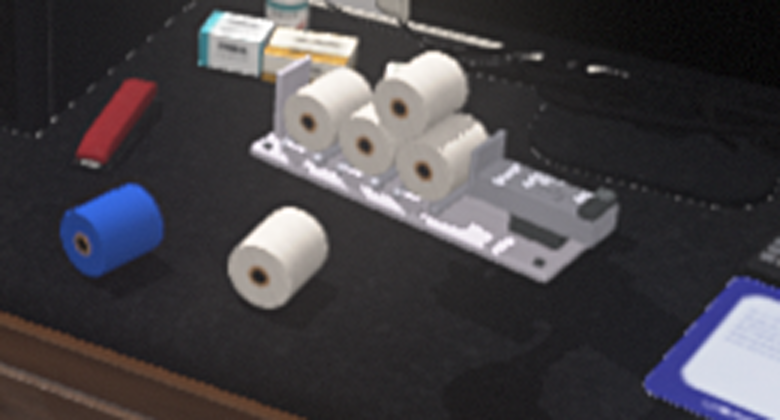

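Request:
apply_moves:
  motion:
    - {"offset": [-0.6, -32, 15], "rotation": [0, 0, -0.025]}
    - {"offset": [0, -32, 15], "rotation": [0, 0, -0.025]}
    - {"offset": [1, -32, 15], "rotation": [0, 0, -0.025]}
    - {"offset": [2, -32, 15], "rotation": [0, 0, -0.025]}
    - {"offset": [3, -31, 15], "rotation": [0, 0, -0.025]}
    - {"offset": [3, -28, 15], "rotation": [0, 0, -0.02]}
    - {"offset": [0, 0, 0], "rotation": [0, 0, 0]}
    - {"offset": [0, 0, 0], "rotation": [0, 0, 0]}
    - {"offset": [0, 0, 0], "rotation": [0, 0, 0]}

```text
time: 33.48
tool_pos: [0.4309, -0.1509, 0.1452]
tool_rot: [-3.124, -0.009, 1.516]
contact_force: [-0.2, 0.3, -0.3]
opening: 0.0917
```

```bash
python3 - <<'E'
from h import *
o=st()
rows(0.4350,-0.1545,0.13,1.514,n=2)
E
```

```text
t 33.48 pos [ 0.4309 -0.1509  0.1452] rot [-3.124  -0.0092  1.5158] F [-0.2  0.3 -0.3] T [-0.09  0.01 -0.02] op 0.0917
2 rows
[{"offset": [-1.7, 2.3, 7.5], "rotation": [-0.0088, -0.0046, 0.001]}, {"offset": [-1.7, 2.2, 7.6], "rotation": [-0.0088, -0.0046, 0.001]}]
```

Request:
apply_moves:
  motion:
    - {"offset": [-2, 2, 7], "rotation": [-0.008, -0.004, 0]}
    - {"offset": [-1.5, 2, 7], "rotation": [-0.006, -0.003, 0]}
    - {"offset": [0, 0, 10], "rotation": [0, 0, 0]}
    - {"offset": [0, 0, 10], "rotation": [0, 0, 0]}
    - {"offset": [0, 0, 10], "rotation": [0, 0, 0]}
    - {"offset": [0, 0, 8], "rotation": [0, 0, 0]}
    - {"offset": [0, 0, 0], "rotation": [0, 0, 0]}
    - {"offset": [0, 0, 0], "rotation": [0, 0, 0]}

```text
time: 34.15
tool_pos: [0.4442, -0.1584, 0.0914]
tool_rot: [3.133, 0.003, 1.516]
contact_force: [0.5, -0.3, 0.3]
opening: 0.0917
```

```bash
python3 - <<'E'
from h import *
o=st()
rows(0.4350,-0.1545,0.081,1.514,n=2)
E
```

```text
t 34.15 pos [ 0.4442 -0.1584  0.0914] rot [3.1334 0.0033 1.516 ] F [ 0.5 -0.3  0.3] T [-0.1   0.08 -0.03] op 0.0917
2 rows
[{"offset": [1.7, -4.8, 5.2], "rotation": [0.0041, 0.0016, 0.001]}, {"offset": [1.7, -4.7, 5.2], "rotation": [0.0041, 0.0016, 0.001]}]
```

Request:
apply_moves:
  motion:
    - {"offset": [2, -5, 3], "rotation": [0.004, 0.002, 0]}
    - {"offset": [1, -3, 3], "rotation": [0.003, 0.001, 0]}
    - {"offset": [0, 0, 2], "rotation": [0, 0, 0]}
    - {"offset": [0, 0, 0], "rotation": [0, 0, 0]}

```text
time: 34.48
tool_pos: [0.4368, -0.1551, 0.0837]
tool_rot: [3.139, 0.001, 1.516]
contact_force: [0.9, 0.0, 0.6]
opening: 0.0913
```

```bash
python3 - <<'E'
from h import *
o=st()
rows(0.4350,-0.1545,0.081,1.514,n=1)
E
```

```text
t 34.48 pos [ 0.4368 -0.1551  0.0837] rot [3.1389e+00 1.0000e-03 1.5163e+00] F [0.9 0.  0.6] T [-0.11  0.05  0.06] op 0.0913
1 rows
[{"offset": [0.5, -1.8, 2.7], "rotation": [0.0027, 0.001, 0.0023]}]
```

Request:
apply_moves:
  motion:
    - {"offset": [0.5, -1.5, 2], "rotation": [0.002, 0.001, 0.002]}
    - {"offset": [0, 0, 0], "rotation": [0, 0, 0]}

```text
time: 34.65
tool_pos: [0.4353, -0.1545, 0.0818]
tool_rot: [3.14, 0.0, 1.514]
contact_force: [-0.7, -0.4, -1.1]
opening: 0.0917
```

Request:
apply_moves:
  motion:
    - {"offset": [0, 0, 0], "rotation": [0, 0, 0]}
    - {"offset": [0, 0, 0], "rotation": [0, 0, 0]}
    - {"offset": [0, 0, 0], "rotation": [0, 0, 0]}
    - {"offset": [0, 0, 0], "rotation": [0, 0, 0]}
    - {"offset": [0, 0, 0], "rotation": [0, 0, 0]}
    - {"offset": [0, 0, 0], "rotation": [0, 0, 0]}
    - {"offset": [0, 0, 0], "rotation": [0, 0, 0]}
  grip: 1.0
  grip_force: 30

```text
time: 35.23
tool_pos: [0.4356, -0.1548, 0.0823]
tool_rot: [3.139, 0.001, 1.514]
contact_force: [0.7, -0.4, 0.1]
opening: 0.0616
```

Request:
apply_moves:
  motion:
    - {"offset": [0, 0, -8], "rotation": [0, 0, 0]}
    - {"offset": [0, 0, -16], "rotation": [0, 0, 0]}
    - {"offset": [0, 0, -25], "rotation": [0, 0, 0]}
    - {"offset": [0, 0, -30], "rotation": [0, 0, 0]}
    - {"offset": [0, 0, -30], "rotation": [0, 0, 0]}
    - {"offset": [0, 0, -30], "rotation": [0, 0, 0]}
    - {"offset": [0, 0, 0], "rotation": [0, 0, 0]}
  grip_force: 40

```text
time: 35.82
tool_pos: [0.4337, -0.1538, 0.2282]
tool_rot: [-3.137, -0.002, 1.514]
contact_force: [1.5, -1.0, -0.6]
opening: 0.0621
```

```bash
python3 - <<'E'
from h import *
o=st()
rows(0.6408,-0.1325,0.22,1.364)
E
```

```text
t 35.82 pos [ 0.4337 -0.1538  0.2282] rot [-3.1375e+00 -2.3000e-03  1.5138e+00] F [ 1.5 -1.  -0.6] T [-0.14 -0.01 -0.03] op 0.0621
6 rows
[{"offset": [5.5, 34.3, 1.2], "rotation": [-0.0007, -0.0003, 0.025]}, {"offset": [6.4, 34.1, 1.3], "rotation": [-0.0007, -0.0003, 0.025]}, {"offset": [7.2, 33.9, 1.3], "rotation": [-0.0007, -0.0003, 0.025]}, {"offset": [8.1, 33.7, 1.3], "rotation": [-0.0007, -0.0003, 0.025]}, {"offset": [8.9, 33.5, 1.3], "rotation": [-0.0007, -0.0003, 0.025]}, {"offset": [9.7, 33.3, 1.4], "rotation": [-0.0007, -0.0003, 0.025]}]
```

Request:
apply_moves:
  motion:
    - {"offset": [5.5, 34, 0], "rotation": [0, 0, 0.025]}
    - {"offset": [6.5, 34, 0], "rotation": [0, 0, 0.025]}
    - {"offset": [7, 34, 0], "rotation": [0, 0, 0.025]}
    - {"offset": [8, 33, 0], "rotation": [0, 0, 0.025]}
    - {"offset": [9, 30, 0], "rotation": [0, 0, 0.025]}
    - {"offset": [9, 24, 0], "rotation": [0, 0, 0.023]}
    - {"offset": [0, 0, 0], "rotation": [0, 0, 0]}
    - {"offset": [0, 0, 0], "rotation": [0, 0, 0]}
    - {"offset": [0, 0, 0], "rotation": [0, 0, 0]}

```text
time: 36.57
tool_pos: [0.6311, -0.1282, 0.2278]
tool_rot: [-3.134, -0.001, 1.358]
contact_force: [-1.1, 1.1, -1.3]
opening: 0.0618
```

```bash
python3 - <<'E'
from h import *
o=st()
rows(0.6408,-0.1325,0.175,1.364,n=3)
p=read_camera('wrist')
cv2.imwrite('pics/w14.png',p['img'][:,:,::-1])
E
```

```text
t 36.57 pos [ 0.6311 -0.1282  0.2278] rot [-3.1344e+00 -1.4000e-03  1.3577e+00] F [-1.1  1.1 -1.3] T [-0.08  0.13 -0.  ] op 0.0618
3 rows
[{"offset": [-0.7, 3.6, 17.6], "rotation": [-0.0024, -0.0005, -0.0021]}, {"offset": [-0.7, 3.5, 17.6], "rotation": [-0.0024, -0.0005, -0.0021]}, {"offset": [-0.7, 3.5, 17.6], "rotation": [-0.0024, -0.0005, -0.0021]}]
```

View pics/w14.png

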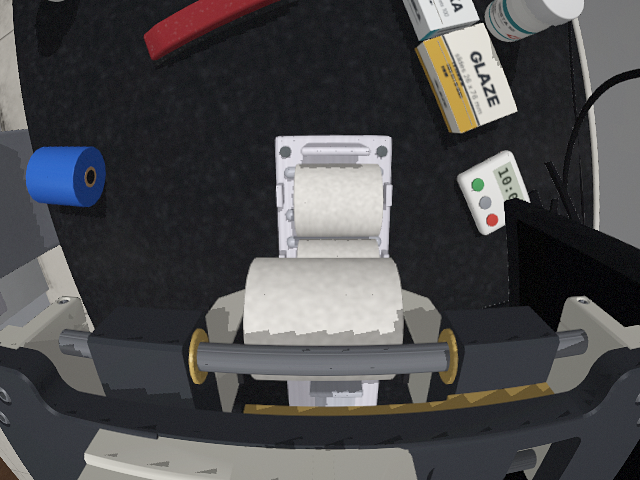

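Request:
apply_moves:
  motion:
    - {"offset": [-1, 3.5, 15], "rotation": [-0.002, 0, -0.002]}
    - {"offset": [-1, 3.5, 15], "rotation": [-0.002, 0, -0.002]}
    - {"offset": [-0.5, 3, 12], "rotation": [-0.002, 0, -0.002]}
    - {"offset": [0, 0, 0], "rotation": [0, 0, 0]}
    - {"offset": [0, 0, 0], "rotation": [0, 0, 0]}

```text
time: 37.03
tool_pos: [0.6358, -0.1344, 0.1865]
tool_rot: [-3.14, -0.001, 1.362]
contact_force: [0.3, -0.2, -0.5]
opening: 0.0619
```

```bash
python3 - <<'E'
from h import *
o=st()
rows(0.6408,-0.1330,0.16,1.364,n=3)
E
```

```text
t 37.03 pos [ 0.6358 -0.1344  0.1865] rot [-3.1396e+00 -8.0000e-04  1.3620e+00] F [ 0.3 -0.2 -0.5] T [-0.11  0.06  0.01] op 0.0619
3 rows
[{"offset": [0.8, 1.6, 8.8], "rotation": [-0.0007, -0.0003, -0.0007]}, {"offset": [0.8, 1.6, 8.8], "rotation": [-0.0007, -0.0003, -0.0007]}, {"offset": [0.8, 1.6, 8.8], "rotation": [-0.0007, -0.0003, -0.0007]}]
```

Request:
apply_moves:
  motion:
    - {"offset": [0.8, 2, 8], "rotation": [0, 0, 0]}
    - {"offset": [0.8, 2, 8], "rotation": [0, 0, 0]}
    - {"offset": [0.5, 1, 8], "rotation": [0, 0, 0]}
    - {"offset": [0, 0, 0], "rotation": [0, 0, 0]}
    - {"offset": [0, 0, 0], "rotation": [0, 0, 0]}

```text
time: 37.45
tool_pos: [0.6413, -0.1337, 0.1624]
tool_rot: [3.141, -0.001, 1.361]
contact_force: [-0.1, -0.8, -1.2]
opening: 0.062
```

```bash
python3 - <<'E'
from h import *
o=st()
rows(0.6408,-0.1330,0.148,1.364,n=3)
E
```

```text
t 37.45 pos [ 0.6413 -0.1337  0.1624] rot [ 3.1414e+00 -6.0000e-04  1.3613e+00] F [-0.1 -0.8 -1.2] T [-0.11  0.06  0.03] op 0.062
3 rows
[{"offset": [0.2, -0.2, 4.8], "rotation": [0.0001, -0.0002, -0.0009]}, {"offset": [0.2, -0.2, 4.8], "rotation": [0.0001, -0.0002, -0.0009]}, {"offset": [0.2, -0.2, 4.8], "rotation": [0.0001, -0.0002, -0.0009]}]
```

Request:
apply_moves:
  motion:
    - {"offset": [0.5, -0.2, 5], "rotation": [0, 0, 0]}
    - {"offset": [0.5, -0.2, 4.5], "rotation": [0, 0, 0]}
    - {"offset": [0.2, 0, 4], "rotation": [0, 0, 0]}
    - {"offset": [0, 0, 0], "rotation": [0, 0, 0]}
    - {"offset": [0, 0, 0], "rotation": [0, 0, 0]}

```text
time: 37.87
tool_pos: [0.6413, -0.132, 0.1477]
tool_rot: [3.141, -0.001, 1.362]
contact_force: [-0.4, 0.6, -0.9]
opening: 0.0617
```

Request:
apply_moves:
  motion:
    - {"offset": [0, 0, 1.5], "rotation": [0, 0, 0]}
    - {"offset": [0, 0, 1], "rotation": [0, 0, 0]}
    - {"offset": [0, 0, 0], "rotation": [0, 0, 0]}
    - {"offset": [0, 0, 0], "rotation": [0, 0, 0]}

```text
time: 38.2
tool_pos: [0.6416, -0.132, 0.1456]
tool_rot: [3.14, -0.001, 1.362]
contact_force: [-0.2, 0.1, -0.3]
opening: 0.0619
```

```bash
python3 - <<'E'
from h import *
o=st()
E
```

```text
t 38.2 pos [ 0.6416 -0.132   0.1456] rot [ 3.1399e+00 -5.0000e-04  1.3618e+00] F [-0.2  0.1 -0.3] T [-0.17  0.11  0.01] op 0.0619
```

Load gone at the expected height. Release, lift, retract a bit.

Request:
apply_moves:
  motion:
    - {"offset": [0, 0, 0], "rotation": [0, 0, 0]}
    - {"offset": [0, 0, 0], "rotation": [0, 0, 0]}
    - {"offset": [0, 0, 0], "rotation": [0, 0, 0]}
    - {"offset": [0, 0, 0], "rotation": [0, 0, 0]}
    - {"offset": [0, 0, 0], "rotation": [0, 0, 0]}
    - {"offset": [0, 0, 0], "rotation": [0, 0, 0]}
    - {"offset": [0, 0, 0], "rotation": [0, 0, 0]}
  grip: 0

```text
time: 38.78
tool_pos: [0.6421, -0.1324, 0.1468]
tool_rot: [3.138, -0.0, 1.362]
contact_force: [0.2, -0.1, 0.2]
opening: 0.0912
```

Request:
apply_moves:
  motion:
    - {"offset": [0, 0, -8], "rotation": [0, 0, 0]}
    - {"offset": [0, 0, -15], "rotation": [0, 0, 0]}
    - {"offset": [0, 0, -25], "rotation": [0, 0, 0]}
    - {"offset": [0, 0, -30], "rotation": [0, 0, 0]}
    - {"offset": [0, 0, -30], "rotation": [0, 0, 0]}
    - {"offset": [0, 0, -20], "rotation": [0, 0, 0]}
    - {"offset": [-20, -10, 0], "rotation": [0, 0, 0]}
    - {"offset": [-25, -20, 0], "rotation": [0, 0, 0]}
    - {"offset": [-20, -20, 0], "rotation": [0, 0, 0]}
    - {"offset": [0, 0, 0], "rotation": [0, 0, 0]}
    - {"offset": [0, 0, 0], "rotation": [0, 0, 0]}

```text
time: 39.7
tool_pos: [0.5774, -0.1862, 0.2872]
tool_rot: [3.133, 0.001, 1.364]
contact_force: [0.5, 0.3, 1.7]
opening: 0.0917
```

```bash
python3 - <<'E'
from h import *
o=st()
o,p=snap('wrist','w15'); find(p,['roll_0_mid','bar_hole','bar_stop','pin_foot'])
o,p=snap('scene','s15');find(p,['roll_0_mid','bar_hole','bar_stop'])
cv2.imwrite('pics/s15z.png',cv2.resize(p['img'][190:330,260:520,::-1],None,fx=3,fy=3,interpolation=cv2.INTER_CUBIC))
o,p=snap('top','t15')
cv2.imwrite('pics/t15z.png',cv2.resize(p['img'][150:330,280:520,::-1],None,fx=3,fy=3,interpolation=cv2.INTER_CUBIC))
E
```

```text
t 39.7 pos [ 0.5774 -0.1862  0.2872] rot [3.1330e+00 1.2000e-03 1.3644e+00] F [0.5 0.3 1.7] T [-0.04  0.05  0.02] op 0.0917
roll_0_mid [([0.6005, -0.3109, 0.0308], 0.74), ([0.636, -0.1615, 0.042], 0.6)]
bar_hole [([0.5978, -0.3177, 0.0307], 0.7), ([0.5985, -0.3141, 0.0427], 0.59)]
bar_stop [([0.6132, -0.2584, 0.0313], 0.86)]
pin_foot [([0.5991, -0.3106, 0.0321], 0.73), ([0.6403, -0.1317, 0.0888], 0.64)]
roll_0_mid [([0.6335, -0.1615, 0.0455], 0.85)]
bar_hole [([0.6025, -0.3175, 0.0319], 0.68)]
bar_stop [([0.6163, -0.2564, 0.025], 0.64), ([0.6329, -0.1579, 0.0452], 0.26), ([0.6019, -0.3169, 0.0308], 0.19)]
```

View pics/w15.png

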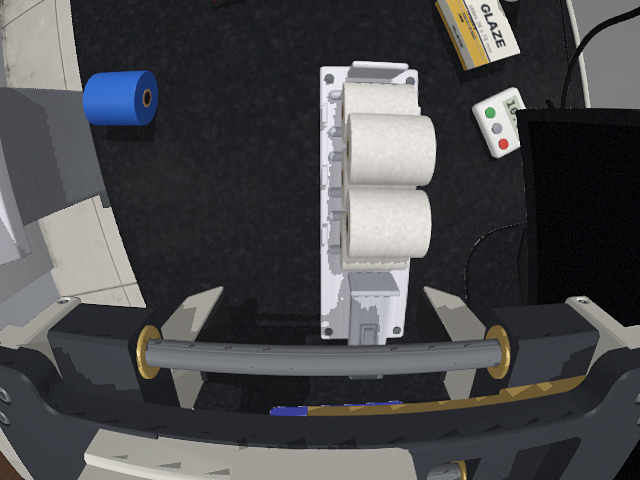

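View pics/s15z.png

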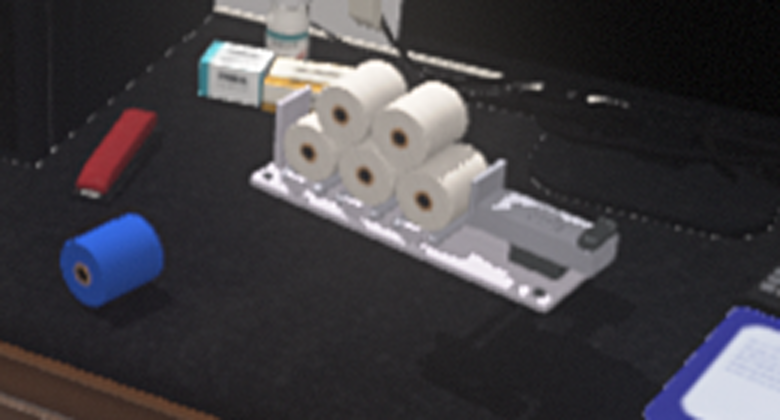

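View pics/t15z.png

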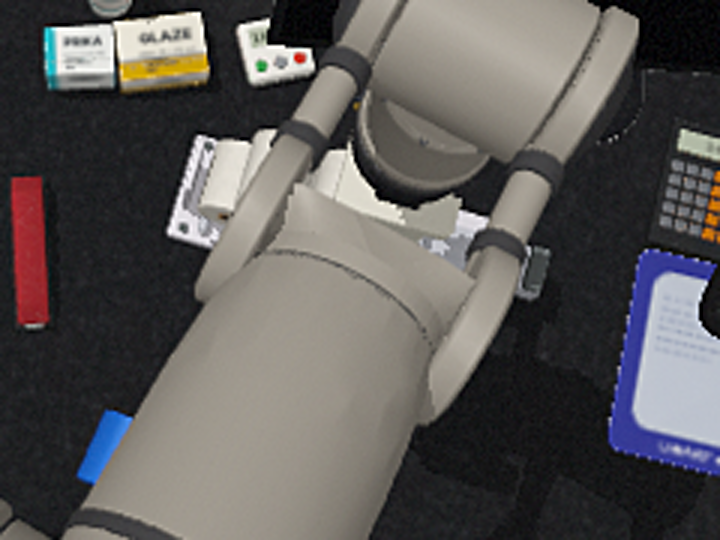

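```bash
python3 - <<'E'
from h import *
p=read_camera('scene')
s2=np.array([.6342,-.1605]);ry=np.array([.2065,.978]);rx=np.array([.978,-.2065])
for n,k,z in[('s1',.06,.044),('s2',0,.044),('s3',-.06,.044),('sa1',.03,.091),('sa2',-.03,.091)]:
    q=s2+k*ry-.031*rx; uv=proj(p,[[*q,z]])[0]; print(n,np.round((uv-np.array([260,190]))*3,1))
st()
im=p['img'][190:330,260:520,::-1]; cv2.imwrite('pics/s16.png',cv2.resize(im,None,fx=3,fy=3,interpolation=cv2.INTER_CUBIC))
E
```

```text
s1 [308.4 150.9]
s2 [364.8 174.4]
s3 [423.8 198.9]
sa1 [339.5 114.7]
sa2 [398.2 137.9]
t 40.25 pos [ 0.578  -0.1854  0.2857] rot [3.1349e+00 1.1000e-03 1.3665e+00] F [-0.2 -0.4  0.4] T [-0.14  0.12  0.03] op 0.0924
```

Request:
apply_moves:
  motion:
    - {"offset": [0, -30, -5], "rotation": [0, 0, 0]}
    - {"offset": [0, -30, -5], "rotation": [0, 0, 0]}
    - {"offset": [0, -30, -5], "rotation": [0, 0, 0]}
    - {"offset": [0, -30, -5], "rotation": [0, 0, 0]}
    - {"offset": [0, 0, 0], "rotation": [0, 0, 0]}
    - {"offset": [0, 0, 0], "rotation": [0, 0, 0]}
    - {"offset": [0, 0, 0], "rotation": [0, 0, 0]}
    - {"offset": [0, 0, 0], "rotation": [0, 0, 0]}
    - {"offset": [0, 0, 0], "rotation": [0, 0, 0]}
    - {"offset": [0, 0, 0], "rotation": [0, 0, 0]}
    - {"offset": [0, 0, 0], "rotation": [0, 0, 0]}
    - {"offset": [0, 0, 0], "rotation": [0, 0, 0]}

```text
time: 41.25
tool_pos: [0.4596, -0.1601, 0.3019]
tool_rot: [3.137, 0.0, 1.369]
contact_force: [-0.1, -0.6, -0.1]
opening: 0.0916
```

```bash
python3 - <<'E'
from h import *
st()
p=read_camera('scene'); im=p['img'][170:340,180:560,::-1]; cv2.imwrite('pics/s17.png',cv2.resize(im,None,fx=2.1,fy=2.1,interpolation=cv2.INTER_CUBIC))
E
```

```text
t 41.25 pos [ 0.4596 -0.1601  0.3019] rot [3.1372e+00 1.0000e-04 1.3686e+00] F [-0.1 -0.6 -0.1] T [-0.07  0.11  0.  ] op 0.0916
```

View pics/s17.png

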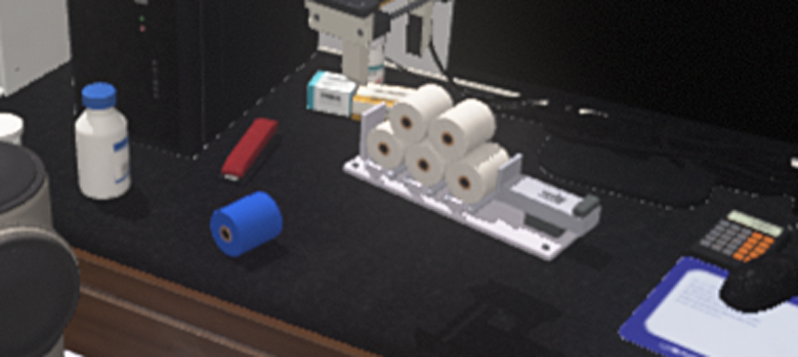

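```bash
python3 -c "
from cell import hand_in
print(hand_in())"
```

```text
the job is handed in; nothing more can be done
None
```

The stop arm is turned round and back on its pin, and all five rolls are in the rack. The job was handed in at about 41 s of the 210 s allowed.

- **Stop arm:** I lifted it off the pin and turned it end for end. I lined it up by the pin tip seen through its hole and lowered it fully with almost no force. The stop plate now faces the seats.
- **Rolls:** Only three loose white rolls were there. One went into seat 3 and two into the saddles, so there is no roll for the peak. Each was released after the wrist force showed its weight was carried.

**Last checks:**
- In the scene picture all five roll cores lay within about 1 pixel (1–2 mm) of where the seats and saddles should appear.
- The networks put the arm's hole within about 8 mm of their own reading of the pin foot (most views closer), and its stop within about 6 mm of its place. The pin also shows above the bar as it should. That scatter is the networks' own error, so they alone do not prove the 8 mm limit.
- The bottle and the blue roll stand untouched. The cup was only partly in the last picture, but the arm never went near it after the first move.
- The last force readings were near zero, with the gripper open and clear of the rack.

**Disagreements:** Wrist-camera measurements along the row were 2–4 mm off depending on which way the tool faced, and I settled this by the view through the hole. The network also once reported roll_0 at the pin, which the picture contradicted.

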